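# Nest the record-wash measures on the hook

## Task

Put the three steel record-wash measures away on the one upturned hook, largest first, then the middle one, then the smallest: slip the eye of each handle over the prong, bowl on the open side away from the stand's plate, and ease it down past the sprung catch until it is fully home on the hook's collar or on the measure below, so that the bowls hang nested. The hook is clamped a little to the left or right of its nominal place, so feel for it and do not force it (never above 30 N on the hook); let go of everything and leave the other things where they stand.

Things in the scene. Friction and masses are not known exactly. Their poses are not given: they have to be found in the camera images.
- large_eye (a point): Largest measure's eye: a 20 x 20 mm steel block, 12 mm tall, at the end of a level strap handle, top level with the bowl's rim. Point: centre of the block, 72 mm from the bowl's middle, 34 mm above the bowl's foot. Own x along the handle away from the bowl, z up. The hole goes through from top to bottom, 11 mm along x, 13 mm along y.
- medium_eye (a point): Middle measure's eye: a 20 x 20 mm steel block, 12 mm tall, at the end of a level strap handle, top level with the bowl's rim. Point: centre of the block, 72 mm from the bowl's middle, 34 mm above the bowl's foot. Own x along the handle away from the bowl, z up. The hole goes through from top to bottom, 11 mm along x, 13 mm along y.
- small_eye (a point): Smallest measure's eye: a 20 x 20 mm steel block, 12 mm tall, at the end of a level strap handle, top level with the bowl's rim. Point: centre of the block, 72 mm from the bowl's middle, 34 mm above the bowl's foot. Own x along the handle away from the bowl, z up. The hole goes through from top to bottom, 11 mm along x, 13 mm along y.
- stand: Hook stand, fixed: dark wood foot, two posts and an upright steel plate (from 50 mm behind the prong, up to 125 mm high). A steel hook arm comes forward from the plate and turns up into a vertical prong. Origin on the surface below the nominal prong; x from prong to plate, z up. Measures hang with handle x along this x, bowls on the -x side (let go, they droop 10 to 20 degrees).
- stand_nominal (a point): NOMINAL centre of the top of the hook's collar (18 mm across), 100 mm above the surface. The hook is clamped left or right of this in a slot: the real, rigid prong and collar stand 5 to 10 mm off in +y or -y, and up to 5 mm higher or lower; x is true. Not reported: feel for it. Home, the eye centres are 6, 18, 30 mm above the real collar (large, middle, small).
- catch_nominal (a point): NOMINAL middle of the sprung catch, 43 mm above the collar (same unknown offset as the collar): two spring rollers bulging from the prong's +x and -x sides to 13 mm across. An eye block's underside meets them about 3 mm above this; pushing past takes a light push of 2 to 10 N, until the block's top is below them. The small one's home top is only 7 mm below this point. On drooping measures a block held level stops up to 5 mm high until let go.
- tip_nominal (a point): NOMINAL top of the prong, 59 mm above the collar (same unknown offset): a cone from 3 mm across at the tip to the prong's 8 mm, 8 mm further down.
- tumbler: Frosted tumbler, 76 mm across, 85 mm tall; a bystander to be left alone; origin at the centre of its underside.
- adapter: Orange plastic 45 adapter, a 38 mm disc 9 mm thick; a bystander to be left alone; origin at the centre of its underside.
- weight: Steel record weight, 76 mm across, 50 mm tall; a bystander to be left alone; origin at the centre of its underside.
- dish: White ceramic dish with two stylus cartridges, 92 mm across, 22 mm tall; a bystander to be left alone; origin at the centre of its underside.
- brush: Wooden record brush, 110 x 34 x 34 mm, long side along its x; a bystander to be left alone; origin at the centre of its underside.
- wash: Brown glass wash bottle, 52 mm across, 120 mm tall; a bystander to be left alone; origin at the centre of its underside.
- large: Largest measure: round steel bowl, 90 mm across the rim, 40 mm high, 3 mm walls, 55 to 165 g, standing upright at the start. Origin: centre of the bowl's underside; axes as its eye's.
- medium: Middle measure: round steel bowl, 70 mm across the rim, 40 mm high, 3 mm walls, 55 to 165 g, standing upright at the start. Origin: centre of the bowl's underside; axes as its eye's.
- small: Smallest measure: round steel bowl, 50 mm across the rim, 40 mm high, 3 mm walls, 55 to 165 g, standing upright at the start. Origin: centre of the bowl's underside; axes as its eye's.
Things that resemble listed ones, but are neither listed nor needed, are in the scene too. Leave any purple or turquoise look-alike of the small alone.

How it is judged:
On the way, in this order (a step that is already met when the one before it is completed fails the run):
1. the largest measure is home on the hook's collar, below the catch (x of large_eye in the frame of stand_nominal between -0.008 and 0.008 m and y of large_eye in the frame of stand_nominal between -0.016 and 0.016 m and z of large_eye in the frame of stand_nominal between -0.003 and 0.016 m and angle between large_eye's own z axis and vertical below 0.5 rad), for 0.2 s.
2. the middle measure is home on the largest (all of step 1 and x of medium_eye in the frame of stand_nominal between -0.008 and 0.008 m and y of medium_eye in the frame of stand_nominal between -0.016 and 0.016 m and z of medium_eye in the frame of stand_nominal between 0.009 and 0.028 m and angle between medium_eye's own z axis and vertical below 0.5 rad and distance between medium_eye and large_eye below 0.0165 m), for 0.2 s.
3. the smallest measure is home on the middle one (all of step 2 and x of small_eye in the frame of stand_nominal between -0.008 and 0.008 m and y of small_eye in the frame of stand_nominal between -0.016 and 0.016 m and z of small_eye in the frame of stand_nominal between 0.021 and 0.04 m and angle between small_eye's own z axis and vertical below 0.5 rad and distance between small_eye and medium_eye below 0.0165 m), for 0.2 s.
At the end, for the whole second after the job is handed in: All three hang on the prong below the catch, at rest: eyes within 8 mm (x) and 16 mm (y) of the nominal axis, each at most 10 mm over or 9 mm under its nominal home height, each within 16.5 mm of the eye below, tilted under 0.5 rad (all of step 3 and linear speed of each of large, medium, small below 0.03 m/s); the robot touches nothing.
It fails at once if the hook is forced: over 30 N between a measure and the hook while the fingers hold or press a measure (contact force between any of large, medium, small and hook above 30 N and (contact force between the fingers and large above 2 N or contact force between the fingers and medium above 2 N or contact force between the fingers and small above 2 N)).
It fails at once if the hook is forced: over 30 N between the fingers and the hook (contact force between the fingers and hook above 30 N).
It fails at once if one of the other things (tumbler, adapter, weight, dish, brush, bottle) is shifted by over 30 mm (distance of any of tumbler, adapter, weight, dish, brush, wash from where it was at the start of the episode above 0.03 m).
It also fails if it takes over 72 s, if anything falls off the work surface, if the arm or the gripper's body presses on something with over 40 N, if the wrist force passes 120 N, or if a joint passes its speed limit or range.

## Robot

A 6-joint arm with a two-finger parallel gripper is mounted at the origin on the work surface. World frame = base frame: x ahead of the robot, y to its left, z up, the work surface at z = 0. Lengths are in m, angles in rad, forces in N, time in s.
With the tool pointing down it reaches from about 0.3 to 0.85 m from the base axis. Payload 4.2 kg.
Tool frame: the origin (TCP) lies at the very end of the fingers, on their centre line; the grasp point (between the pads) lies 19 mm behind it; z points along the fingers, x is the direction in which the jaws open and shut, and the axes are right-handed (so a half turn about z gives the same grasp; the last joint's range is limited). The gripper opens to 91 mm and grips with 3 to 60 N. Pads are 32 mm wide; open, the fingers measure 118 mm over their backs; the gripper's body (76 mm by 178 mm) begins 60 mm behind the grasp point.
Start: joints at [1.113, 0.32, 1.565, -0, 1.257, -0.02], TCP at [0.244, 0.521, 0.214] pointing down, gripper open.
Joint ranges: [-3.11, 3.11], [-0.84, 2.01], [0.21, 2.61], [-1.34, 4.49], [0.05, 2.63], [-2.56, 2.56]. Speed limits (rad/s): [2.57, 2.57, 3.14, 3.14, 3.14, 3.14].

## Interface

Orientations are given as a unit quaternion [w, x, y, z].
In Python, from workcell import r gives the robot as it stands.
- The arm moves only by the tool move_arm, never from a script. Its argument "steps" is a list that holds one entry, the list of rows, each a list of 4 numbers: the shift along the tool's x, y, z in m, then the turn about the tool's z in degrees. A call has 1 to 10 rows; each row is the pose to reach, as a shift and turn from the pose commanded when the call began, along the tool's axes at that moment; what a row does not reach only later rows make up. A row lasts 1/10 s, in which the tool goes at most 50 mm and 8.59 degrees, less where a joint would pass 70% of its speed; a pose out of reach is approached as far as the arm can. A call with a gripper value outside its range is refused whole. "claw" is the finger opening in m, from 0 to 0.0912, set as the call begins (left out, the last holds). The fingers move at their own pace and stop on an object; "squeeze" is the grip in N (left out, the last holds). Time passes only in rows, so rows that repeat a pose let the fingers close. It gives the time, the measured TCP pose, the force and the opening at its end, in the units of the state.
- r.sense(): the state, without advancing time (a new reading comes with each control period).
- r.grab_frame(name): name is "side" or "top" or "wrist"; returns a dict with "frame" (480x640x3 uint8, blue, green, red), "range_z" (480x640 float32, m along the optical axis (not along the pixel's ray), 0 where there is no reading), "fx", "fy", "cx", "cy" (pixels), "rvec" (rotation vector, rad) and "tvec" (3), from world to camera coordinates, as OpenCV has them. Camera axes: x right, y down, z forward; pixel columns grow to the right and rows downward; lengths in m; the calibration is good to about 2 mm. A picture is of the moment at which its call begins.
- r.finish_job(): hands the job in, once; it reports no verdict.
The state is a dict: "t": time; "q": joint angles; "dq": joint speeds; "effort": joint torques, N m; "eef_pos": TCP position; "eef_rot": TCP orientation; "wrist_force": force on the tool from outside, world axes, zero at the start; "ft_torque": the same for the moment, N m; "width": opening from 0.0 (shut) to 1.0 (fully open).
Only numpy, scipy, OpenCV 4.12 (cv2) and the standard library are available. Lean on these libraries where they do the work, as an engineer would, in place of code of your own. Each camera call takes 0.05 s, during which the arm holds its last target.

## Working session

There is one attempt and no reset: what is moved stays moved. The work goes in short steps, Python scripts to look and compute and a tool call to move; the robot and the scene stay as the last step left them, time stands still between calls to the robot, and variables do not carry over. Pictures are saved under pics/ and viewed, and the job is handed in when it is done.

Besides the shell and the picture viewer there is one more tool, called after "Request:" by a JSON object that holds its "op" and its "data", one argument or row to a line. move_arm: Moves the arm, as the interface text tells. Its arguments: {"type":"object","properties":{"steps":{"type":"array"},"claw":{"type":"number"},"squeeze":{"type":"number"}},"required":["steps"]}

```bash
mkdir -p pics; ls
python3 - <<'E'
from workcell import r
import cv2,numpy as np
s=r.sense();print({k:np.round(v,3).tolist() for k,v in s.items()})
for n in["side","top","wrist"]:
    f=r.grab_frame(n);cv2.imwrite(f"pics/a_{n}.png",f["frame"]);np.savez(f"pics/a_{n}.npz",**f)
    print(n,f["fx"],f["cx"],f["cy"],f["rvec"],f["tvec"])
E
```

```text
pics
{'t': 0.0, 'q': [1.113, 0.32, 1.566, 0.0, 1.257, -0.02], 'dq': [0.0, -0.001, -0.001, 0.0, 0.001, -0.001], 'effort': [0.0, -41.247, -23.197, 0.073, 0.046, -0.0], 'eef_pos': [0.244, 0.52, 0.213], 'eef_rot': [0.0, 0.844, 0.537, -0.001], 'wrist_force': [-0.102, 0.024, 0.257], 'ft_torque': [-0.001, 0.014, -0.002], 'width': 0.999}
side 596.7059921149115 330.73678354934077 250.1112364409125 [ 2.1447672  -0.16741666  0.08698348] [-0.5252249   0.14408929  1.34217378]
top 539.7493680016169 325.3531084586141 228.3078696636615 [ 2.12266917 -2.15982437  0.15229538] [0.01787333 0.52742827 1.51458024]
wrist 341.46897633003937 322.9020460857192 240.9710299845922 [-2.44670159 -1.55570247 -0.21347452] [-0.57339735 -0.03172104  0.39199507]
```

View pics/a_top.png

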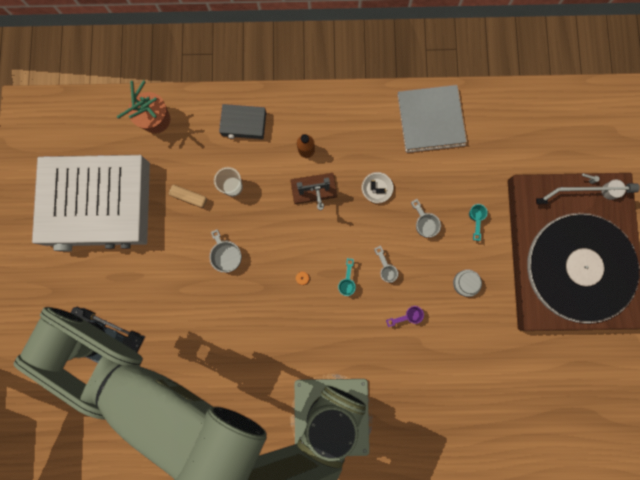

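View pics/a_side.png

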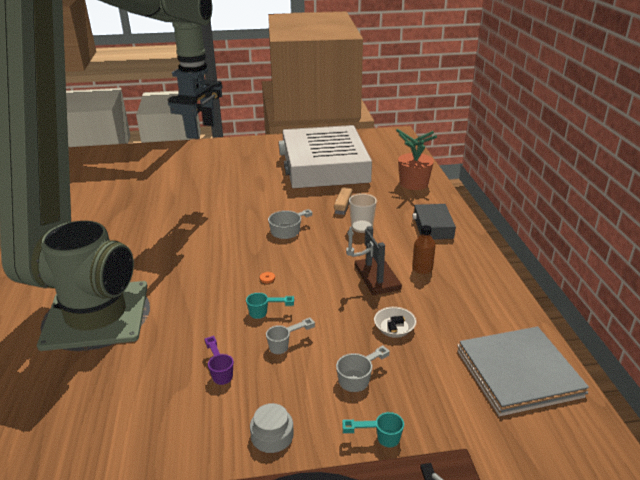

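View pics/a_wrist.png

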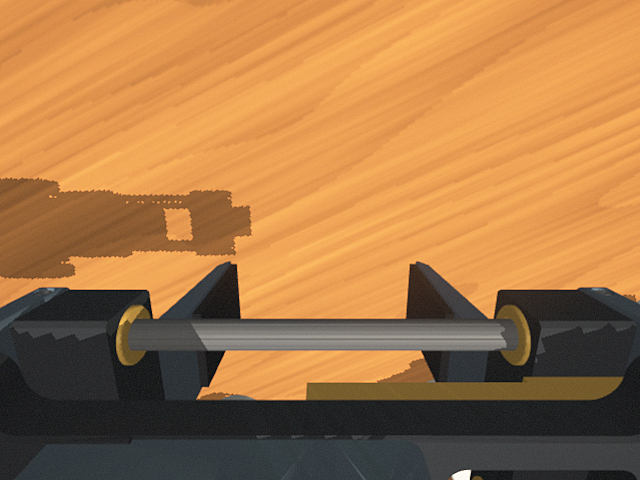

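```bash
cat > h.py <<'E'
import cv2,numpy as np
def load(n): return dict(np.load(f"pics/{n}.npz"))
def grab(name,tag):
    from workcell import r
    f=r.grab_frame(name);cv2.imwrite(f"pics/{tag}.png",f["frame"]);np.savez(f"pics/{tag}.npz",**f);return f
def cam(f):
    R=cv2.Rodrigues(np.array(f["rvec"],float))[0];t=np.array(f["tvec"],float).ravel();return R,t
def K(f): return np.array([[f["fx"],0,f["cx"]],[0,f["fy"],f["cy"]],[0,0,1]],float)
def proj(f,P): return cv2.projectPoints(np.array(P,float).reshape(-1,1,3),np.array(f["rvec"],float),np.array(f["tvec"],float),K(f),None)[0].reshape(-1,2)
def ray(f,uv):
    R,t=cam(f);uv=np.array(uv,float).reshape(-1,2)
    d=np.c_[(uv[:,0]-f["cx"])/f["fx"],(uv[:,1]-f["cy"])/f["fy"],np.ones(len(uv))]@R
    return -R.T@t,d
def onz(f,uv,z):
    o,d=ray(f,uv);return o+d*((z-o[2])/d[:,2])[:,None]
def cloud(f):
    R,t=cam(f);Z=f["range_z"];v,u=np.mgrid[:480,:640]
    P=np.stack([(u-f["cx"])/f["fx"]*Z,(v-f["cy"])/f["fy"]*Z,Z],-1)
    return (P-t)@R
def crop(tag,x,y,w,h,s,out):
    im=cv2.imread(f"pics/{tag}.png")[y:y+h,x:x+w];cv2.imwrite(f"pics/{out}.png",cv2.resize(im,None,fx=s,fy=s,interpolation=cv2.INTER_CUBIC))
E
python3 - <<'E'
from h import *
f=load("a_top");C=cloud(f)
for n,(u,v) in dict(large=(225,257),med=(428,225),small=(389,273),stand=(316,189),weight=(468,284),dish=(377,188),tumbler=(229,185),wash=(306,146),adapter=(302,279),brush=(188,197),teal1=(347,287),teal2=(478,214),purple=(415,315)).items():
    print(n,C[v,u].round(3),onz(f,(u,v),0.03).round(3))
crop("a_top",180,150,320,180,2.5,"c1")
crop("a_side",240,180,200,220,2.7,"c2")
E
```

```text
large [0.453 0.304 0.003] [[0.451 0.299 0.03 ]]
med [ 0.537 -0.293  0.004] [[ 0.533 -0.288  0.03 ]]
small [ 0.399 -0.174  0.001] [[ 0.397 -0.171  0.03 ]]
stand [0.628 0.033 0.108] [[0.646 0.034 0.03 ]]
weight [ 0.361 -0.391  0.045] [[ 0.362 -0.395  0.03 ]]
dish [ 0.648 -0.145  0.019] [[ 0.646 -0.144  0.03 ]]
tumbler [0.666 0.292 0.014] [[0.663 0.289 0.03 ]]
wash [0.759 0.06  0.089] [[0.777 0.062 0.03 ]]
adapter [0.385 0.079 0.005] [[0.384 0.078 0.03 ]]
brush [0.628 0.408 0.037] [[0.629 0.409 0.03 ]]
teal1 [ 0.36  -0.051  0.002] [[ 0.359 -0.05   0.03 ]]
teal2 [ 0.568 -0.443 -0.001] [[ 0.563 -0.435  0.03 ]]
purple [ 0.277 -0.244  0.007] [[ 0.277 -0.24   0.03 ]]
```

View pics/c1.png

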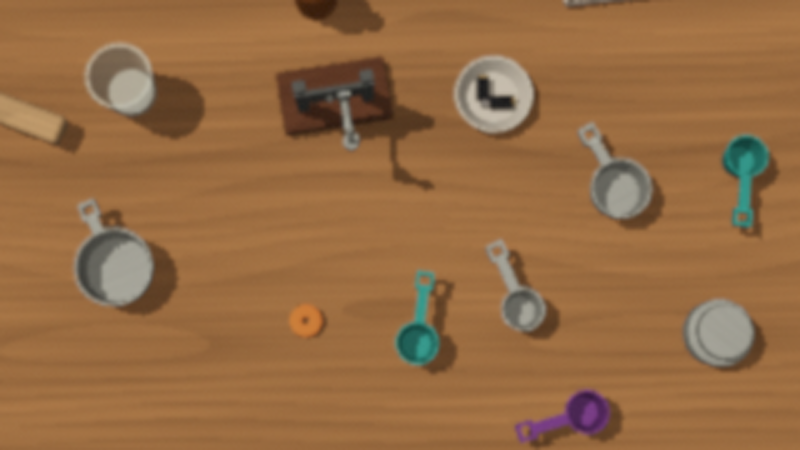

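View pics/c2.png

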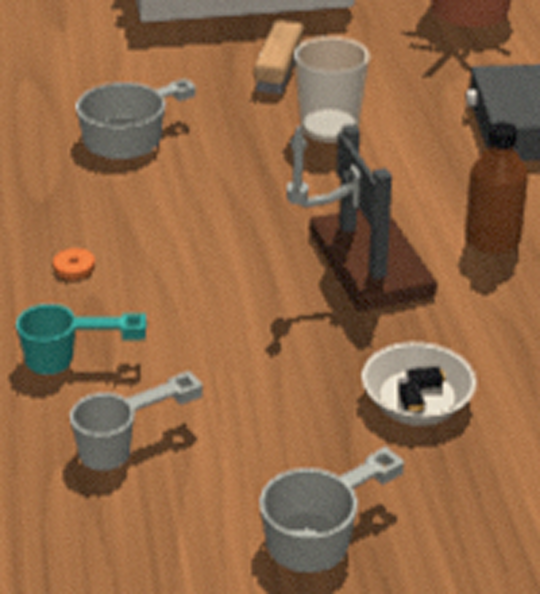

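Run:
```python
from h import *
f=load("a_top");C=cloud(f)
for n,c,rad in (("large",(0.451,0.299),.045),("med",(.533,-.288),.035),("small",(.397,-.171),.025)):
    c=np.array(c)
    m=(np.hypot(C[...,0]-c[0],C[...,1]-c[1])<.1)&(C[...,2]>.028)&(C[...,2]<.05)
    P=C[m]; 
    # colour mask of metal: low saturation
    d=np.hypot(P[:,0]-c[0],P[:,1]-c[1])
    for it in range(5):
        d=np.hypot(P[:,0]-c[0],P[:,1]-c[1]);rim=P[d<rad+.006]
        A=np.c_[2*rim[:,:2],np.ones(len(rim))];s=np.linalg.lstsq(A,(rim[:,:2]**2).sum(1),rcond=None)[0];c=s[:2]
    rr=np.sqrt(s[2]+c@c)
    e=P[(d>.062)&(d<.084)];ec=e[:,:2].mean(0);v=ec-c
    print(n,c.round(4),"r",rr.round(4),"eye",ec.round(4),len(e),"dist",np.hypot(*v).round(4),"yaw",np.degrees(np.arctan2(v[1],v[0])).round(1),"z",np.median(P[:,2]).round(3),np.median(e[:,2]).round(3))
m=(abs(C[...,0]-.63)<.09)&(abs(C[...,1]-.03)<.09)
for lo,hi in((.01,.035),(.06,.1),(.1,.135),(.135,.18)):
    k=m&(C[...,2]>lo)&(C[...,2]<hi);P=C[k];print(lo,hi,len(P))
    if len(P)>4: print(P.mean(0).round(4),cv2.minAreaRect((P[:,:2]*1000).astype(np.float32)))
    if len(P)<70: print(P.round(3).tolist())
```

```text
large [0.4522 0.2968] r 0.0427 eye [0.5178 0.3258] 46 dist 0.0717 yaw 23.8 z 0.038 0.038
med [ 0.5329 -0.286 ] r 0.0329 eye [ 0.596  -0.2521] 38 dist 0.0716 yaw 28.3 z 0.039 0.039
small [ 0.3966 -0.1681] r 0.0232 eye [ 0.4625 -0.1409] 33 dist 0.0713 yaw 22.4 z 0.04 0.04
0.01 0.035 826
[0.6515 0.0429 0.018 ] ((638.89111328125, 47.73957061767578), (145.4600830078125, 165.80540466308594), 75.37590026855469)
0.06 0.1 103
[0.6246 0.0349 0.0894] ((617.0157470703125, 44.768497467041016), (81.29969787597656, 73.63645935058594), 74.29209899902344)
0.1 0.135 188
[0.6301 0.0364 0.1153] ((611.3958129882812, 35.77804946899414), (81.0881576538086, 89.0204086303711), 8.909290313720703)
0.135 0.18 13
[0.5789 0.0213 0.1566] ((579.400390625, 21.292343139648438), (5.464703559875488, 10.07618522644043), 88.57456970214844)
[[0.585, 0.024, 0.156], [0.584, 0.021, 0.156], [0.58, 0.024, 0.163], [0.58, 0.021, 0.165], [0.581, 0.019, 0.16], [0.579, 0.024, 0.158], [0.578, 0.021, 0.161], [0.579, 0.019, 0.158], [0.577, 0.024, 0.152], [0.577, 0.021, 0.153], [0.577, 0.019, 0.153], [0.574, 0.021, 0.152], [0.575, 0.019, 0.149]]
```

Run:
```python
from h import *
f=load("a_top");C=cloud(f)
m=(abs(C[...,0]-.63)<.05)&(abs(C[...,1]-.03)<.07)&(C[...,2]>.112)&(C[...,2]<.132)
m&=C[...,0]>.605
P=C[m];print(len(P));q=cv2.fitLine((P[:,:2]).astype(np.float32),cv2.DIST_HUBER,0,.001,.001).ravel();print(q,np.degrees(np.arctan2(q[1],q[0])),cv2.minAreaRect((P[:,:2]*1000).astype(np.float32)))
# foot via colour dark wood
hsv=cv2.cvtColor(f["frame"],cv2.COLOR_BGR2HSV)
k=(abs(C[...,0]-.64)<.1)&(abs(C[...,1]-.03)<.1)&(C[...,2]>.011)&(C[...,2]<.03)&(hsv[...,2]<110)
k=cv2.morphologyEx(k.astype(np.uint8),cv2.MORPH_OPEN,np.ones((3,3)))
n,l,s,_=cv2.connectedComponentsWithStats(k);print(s)
i=1+np.argmax(s[1:,4]);P=C[l==i];print(P.mean(0),cv2.minAreaRect((P[:,:2]*1000).astype(np.float32)))
crop("a_top",280,165,75,60,10,"c3")
crop("a_side",330,210,80,90,6.5,"c4")
```

```text
122
[ 0.1434322  -0.98966014  0.63879377  0.0368274 ] -81.753494 ((638.580810546875, 40.03962707519531), (26.05417251586914, 89.0204086303711), 8.909290313720703)
[[     0      0    640    480 306487]
 [   320    173     17     26    216]
 [   301    174     27     12    197]
 [   291    179     26     24    300]]
[0.63653081 0.0764659  0.01828863] ((647.6689453125, 70.98347473144531), (72.33448791503906, 67.61124420166016), 7.298774242401123)
```

View pics/c3.png

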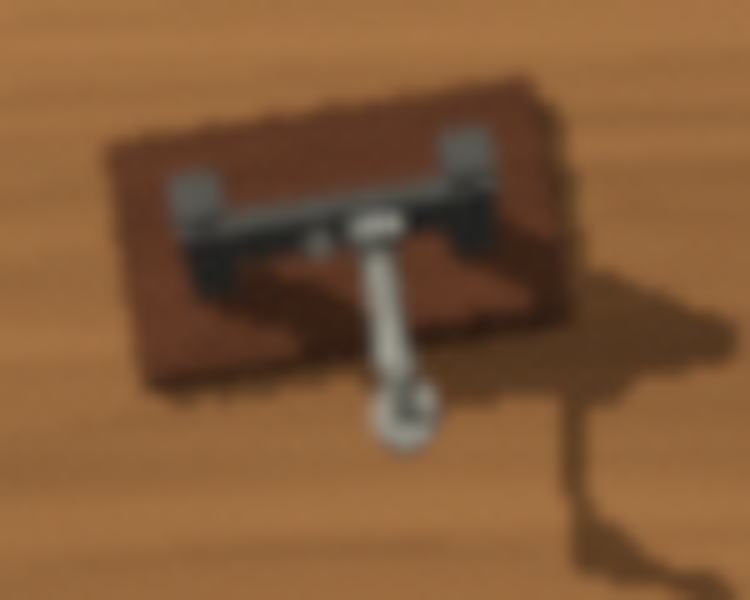

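View pics/c4.png

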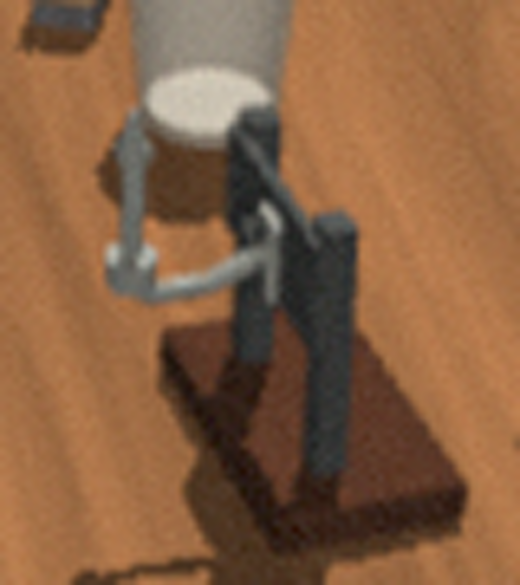

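Run:
```python
from h import *
t=load("a_top");s=load("a_side")
def tri(a,b):
    o1,d1=ray(t,a);o2,d2=ray(s,b);d1=d1[0];d2=d2[0]
    k=np.linalg.lstsq(np.c_[d1,-d2],o2-o1,rcond=None)[0];p,q=o1+k[0]*d1,o2+k[1]*d2;return ((p+q)/2).round(4),np.linalg.norm(p-q).round(4)
print("collar",tri((320.5,206.1),(350,249.2)))
print("tip by top ray at z .159",onz(t,(320.9,205.5),.159).round(4))
for z in (.155,.16,.165): print(proj(t,[[.579,.021,z]]),proj(s,[[.579,.021,z]]))
lo=onz(t,[(299.5,184.5),(326.8,180)],.125);print(lo.round(4),lo.mean(0))
u=np.array([np.cos(np.radians(8)),np.sin(np.radians(8))]);print("nominal guess (plate centre - ~54mm)",lo.mean(0)[:2]-.056*u)
for z in(.1,.159): print(onz(s,(350.8,226.9),z),onz(s,(350,249.2),z))
```

```text
collar (array([0.5805, 0.0209, 0.1015]), np.float64(0.0009))
tip by top ray at z .159 [[0.5716 0.019  0.159 ]]
[[320.11915208 203.07109796]] [[349.8787192  229.33365047]]
[[320.08677946 202.70792392]] [[349.91195295 227.43593029]]
[[320.05418406 202.3422507 ]] [[349.94532216 225.5304751 ]]
[[0.638  0.0774 0.125 ]
 [0.6493 0.002  0.125 ]] [0.64366688 0.03970661 0.125     ]
nominal guess (plate centre - ~54mm) [0.58821187 0.03191291]
[[0.60050219 0.12122354 0.1       ]] [[0.58048096 0.02295363 0.1       ]]
[[0.58172183 0.02463001 0.159     ]] [[ 0.56326743 -0.06594944  0.159     ]]
```

```bash
cat >> h.py <<'E'
from scipy.spatial.transform import Rotation as Ro
def state():
    from workcell import r
    s=r.sense();q=s["eef_rot"];R=Ro.from_quat([q[1],q[2],q[3],q[0]]).as_matrix();return s,np.array(s["eef_pos"]),R
def delta(target,yaw_x):
    """shift in tool axes to world target and turn about tool z so tool x has world yaw yaw_x (deg)"""
    s,p,R=state();d=R.T@(np.array(target)-p);cy=np.degrees(np.arctan2(R[1,0],R[0,0]))
    turn=-((yaw_x-cy+180)%360-180)
    print("t",round(s["t"],2),"tcp",p.round(4),"yawx",cy.round(2),"tilt",np.degrees(np.arccos(-R[2,2])).round(2),"F",np.round(s["wrist_force"],2),"w",round(s["width"]*91.2,2),"| shift mm",(d*1000).round(1),"turn",round(turn,2),"q",np.round(s["q"],2))
E
python3 - <<'E'
from h import *
f=load("a_wrist");o,_=ray(f,(320,240));s,p,R=state();print(o,R.T@(o-p),(R.T@cam(f)[0].T).round(3))
delta((.5178,.3258,.12),113.8)
delta((.5178,.3258,.12),-66.2)
E
```

```text
[0.17455695 0.55244918 0.38442248] [-0.00050726 -0.07610529 -0.17108949] [[ 1.    -0.    -0.001]
 [ 0.001  0.962  0.273]
 [ 0.001 -0.273  0.962]]
t 0.15 tcp [0.2436 0.5204 0.2133] yawx 64.91 tilt 0.08 F [ 0.42 -0.28 -0.77] w 91.16 | shift mm [-59.9 330.9  93.4] turn -48.89 q [ 1.11  0.32  1.57  0.    1.26 -0.02]
t 0.15 tcp [0.2436 0.5204 0.2133] yawx 64.91 tilt 0.08 F [ 0.42 -0.28 -0.77] w 91.16 | shift mm [-59.9 330.9  93.4] turn 131.11 q [ 1.11  0.32  1.57  0.    1.26 -0.02]
```

Request:
{"op": "move_arm", "data": {
  "steps": [
    [[-0.006,0.033,0.005,-5],[-0.012,0.066,0.01,-10],[-0.018,0.099,0.015,-15],[-0.024,0.132,0.02,-20],[-0.03,0.165,0.025,-25],[-0.036,0.198,0.03,-30],[-0.042,0.231,0.035,-35],[-0.048,0.264,0.04,-40],[-0.054,0.297,0.045,-45],[-0.06,0.331,0.05,-48.9]]
  ],
  "claw": 0.05,
  "squeeze": 40
}}

```text
t: 1.15
eef_pos: [0.5189, 0.3251, 0.1634]
eef_rot: [-0.0, 0.545, 0.839, -0.0]
wrist_force: [0.4, 0.6, 0.6]
width: 0.55
```

Run:
```python
from h import *
grab("wrist","b1")
delta((.5178,.3258,.12),113.8)
```

```text
t 1.2 tcp [0.5232 0.3218 0.1624] yawx 113.95 tilt 0.24 F [ 3.27 -1.79  0.11] w 50.22 | shift mm [ 6.  -3.3 42.4] turn 0.15 q [ 0.53  0.42  1.55 -0.    1.18 -1.45]
```

View pics/b1.png

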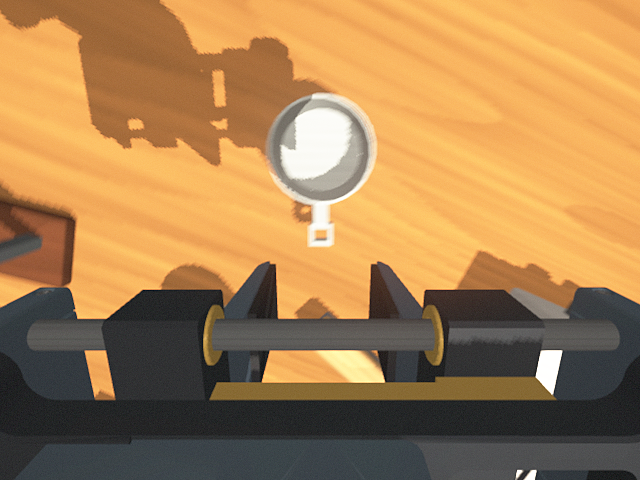

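Run:
```python
from h import *
f=load("b1");e,b=onz(f,[(320,234.5),(321.5,149)],.040);print(e,b,np.hypot(*(e-b)[:2]),np.degrees(np.arctan2(*(e-b)[1::-1])))
delta((*e[:2],.12),113.8)
```

```text
[0.52094643 0.32179015 0.04      ] [0.45307825 0.29318381 0.04      ] 0.07365060759225968 22.85534661183381
t 1.2 tcp [0.5232 0.3218 0.1624] yawx 113.95 tilt 0.24 F [ 3.27 -1.79  0.11] w 50.22 | shift mm [ 1.1 -2.1 42.4] turn 0.15 q [ 0.53  0.42  1.55 -0.    1.18 -1.45]
```

Request:
{"op": "move_arm", "data": {
  "steps": [
    [[0,0,0.02,0],[0,0,0.04,0],[0,0,0.06,0],[0,0,0.075,0],[0,0,0.08,0],[0,0,0.08,0]]
  ]
}}

```text
t: 1.8
eef_pos: [0.5176, 0.3259, 0.0832]
eef_rot: [-0.0, 0.546, 0.838, -0.001]
wrist_force: [0.1, -0.4, 1.2]
width: 0.545
```

Run:
```python
from h import *
f=grab("wrist","b2")
delta((.5178,.3258,.12),113.8)
for n in["b2"]:
  crop(n,230,80,180,240,3,"c5")
```

```text
t 1.85 tcp [0.5182 0.3263 0.0841] yawx 113.82 tilt 0.0 F [ 1.35 -0.21  1.02] w 50.38 | shift mm [ -0.3  -0.5 -35.9] turn 0.02 q [ 0.54  0.48  1.66  0.    1.   -1.44]
```

View pics/c5.png

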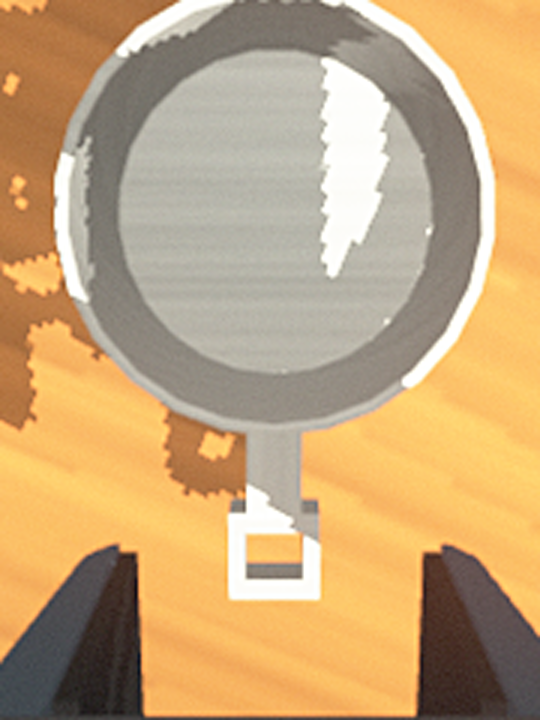

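Run:
```python
from h import *
f=load("b2");e,b=onz(f,[(321.3,265.3),(321.5,80+210/3)],.040);print(e,b)
delta((*e[:2],.026),113.8)
```

```text
[0.51911438 0.32418873 0.04      ] [0.45113186 0.29447602 0.04      ]
t 1.85 tcp [0.5182 0.3263 0.0841] yawx 113.82 tilt 0.0 F [ 1.35 -0.21  1.02] w 50.38 | shift mm [-2.3  0.  58.1] turn 0.02 q [ 0.54  0.48  1.66  0.    1.   -1.44]
```

Request:
{"op": "move_arm", "data": {
  "steps": [
    [[-0.002,0,0.025,0],[-0.002,0,0.045,0],[-0.002,0,0.057,0],[-0.002,0,0.057,0]]
  ]
}}

```text
t: 2.25
eef_pos: [0.5183, 0.324, 0.0261]
eef_rot: [-0.0, 0.546, 0.838, -0.001]
wrist_force: [0.0, -0.1, 0.6]
width: 0.549
```

Request:
{"op": "move_arm", "data": {
  "steps": [
    [[0,0,0,0],[0,0,0,0],[0,0,0,0],[0,0,0,0],[0,0,0,0]]
  ],
  "claw": 0.01
}}

```text
t: 2.75
eef_pos: [0.5193, 0.3246, 0.0276]
eef_rot: [0.0, 0.546, 0.838, 0.001]
wrist_force: [-0.3, 0.4, 2.1]
width: 0.212
```

Request:
{"op": "move_arm", "data": {
  "steps": [
    [[0,0,-0.01,0],[0,0,-0.03,0],[0,0,-0.06,0],[0,0,-0.09,0],[0,0,-0.13,0],[0,0,-0.16,0],[0,0,-0.18,0],[0,0,-0.18,0]]
  ]
}}

```text
t: 3.55
eef_pos: [0.5204, 0.3251, 0.2109]
eef_rot: [0.002, 0.546, 0.838, 0.003]
wrist_force: [-0.3, -0.3, -0.6]
width: 0.216
```

Run:
```python
from h import *
f=grab("wrist","b3")
delta((.5805,.021,.20),98)
```

```text
t 3.6 tcp [0.5194 0.3245 0.2084] yawx 113.82 tilt 0.18 F [ 0.15 -0.39 -2.24] w 19.71 | shift mm [-302.4  -66.7    8.1] turn 15.82 q [ 0.54  0.38  1.49  0.    1.27 -1.45]
```

View pics/b3.png

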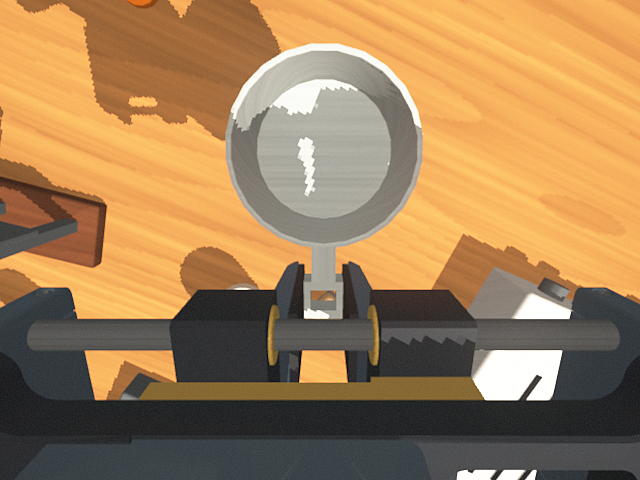

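```bash
cat >> h.py <<'E'
def held(tag,R,p):
    f=load(tag);C=(cloud(f)-p)@R  # tool coords
    return f,C
E
python3 - <<'E'
from h import *
s,p,R=state();f,C=held("b3",R,p)
m=(C[...,2]<-.002)&(C[...,2]>-.03)&(C[...,1]<-.01)&(C[...,1]>-.14)&(abs(C[...,0])<.06)&(f["range_z"]>0)
P=C[m];print(len(P))
for y0 in np.arange(-.125,-.0,.01):
    k=P[(abs(P[:,1]-y0)<.005)]
    if len(k): print(round(y0,3),k[:,2].min().round(4),np.percentile(k[:,2],10).round(4),np.median(k[:,0]).round(4),len(k))
rows=[(v,C[v,323].round(4).tolist(),C[v,308].round(4).tolist()) for v in range(270,325,4)]
for r_ in rows: print(r_)
crop("b3",270,240,110,90,7,"c6")
E
```

```text
11128
-0.115 -0.0164 -0.0149 -0.0008 1506
-0.105 -0.0165 -0.0148 -0.015 1406
-0.095 -0.0164 -0.0149 0.0276 957
-0.085 -0.0167 -0.015 -0.0364 795
-0.075 -0.0163 -0.015 -0.0403 719
-0.065 -0.016 -0.015 0.0379 708
-0.055 -0.0171 -0.0152 -0.0353 727
-0.045 -0.0168 -0.0151 0.0239 855
-0.035 -0.017 -0.0152 -0.0003 1577
-0.025 -0.017 -0.0158 -0.0008 579
-0.015 -0.03 -0.0272 -0.0013 1299
(270, [-0.0008, -0.0158, -0.0151], [-0.019, 0.0694, 0.2083])
(274, [-0.0008, -0.0137, -0.0151], [-0.0088, -0.0095, -0.0044])
(278, [-0.0008, -0.0113, -0.0143], [-0.0086, -0.0094, -0.0098])
(282, [-0.0008, -0.0094, -0.015], [-0.0083, -0.0093, -0.0149])
(286, [-0.0008, -0.0071, -0.0147], [-0.0084, -0.007, -0.0144])
(290, [-0.0011, 0.0953, 0.2083], [-0.0084, -0.0051, -0.015])
(294, [-0.0011, 0.0994, 0.2058], [-0.0084, -0.0029, -0.0151])
(298, [-0.0011, 0.0934, 0.1821], [-0.0084, -0.0009, -0.0156])
(302, [-0.0008, 0.0057, -0.0066], [-0.0085, 0.0017, -0.0148])
(306, [-0.0008, 0.0053, -0.012], [-0.0085, 0.0034, -0.0157])
(310, [-0.0008, 0.0061, -0.0149], [-0.0086, 0.0064, -0.0143])
(314, [-0.0008, 0.0078, -0.0161], [-0.0086, 0.0084, -0.0149])
(318, [-0.0007, -0.0326, -0.0939], [-0.0046, -0.0326, -0.0938])
(322, [-0.0007, -0.0328, -0.0962], [-0.0045, -0.0326, -0.0959])
```

View pics/c6.png

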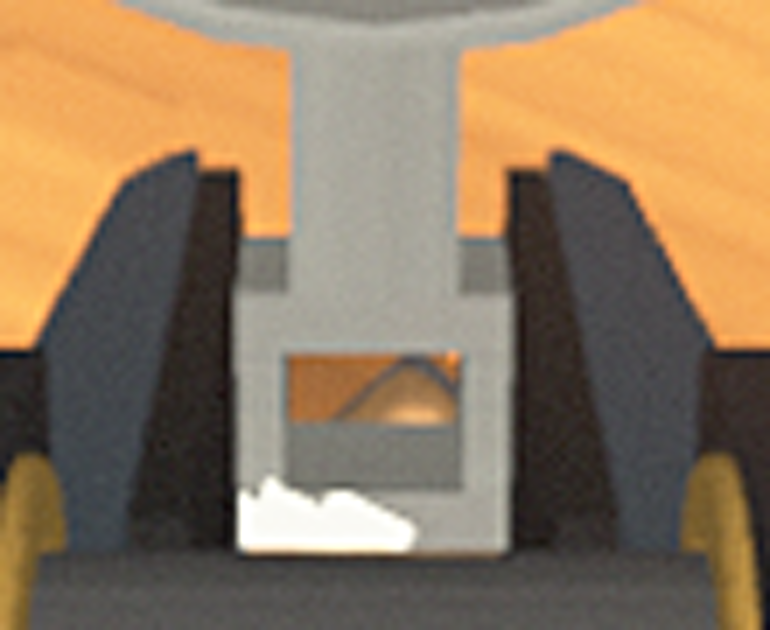

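Request:
{"op": "move_arm", "data": {
  "steps": [
    [[-0.015,-0.003,0,1],[-0.045,-0.01,0,3],[-0.08,-0.017,0,5],[-0.115,-0.024,0,7],[-0.15,-0.031,0.001,9],[-0.185,-0.039,0.002,11],[-0.22,-0.046,0.003,13],[-0.25,-0.053,0.005,15],[-0.268,-0.057,0.006,15.8],[-0.273,-0.058,0.006,15.8]]
  ]
}}

```text
t: 4.6
eef_pos: [0.575, 0.0482, 0.1988]
eef_rot: [-0.001, 0.657, 0.754, -0.002]
wrist_force: [0.3, 0.5, -0.7]
width: 0.213
```

Request:
{"op": "move_arm", "data": {
  "steps": [
    [[0,0,0,0],[0,0,0,0],[0,0,0,0]]
  ]
}}

```text
t: 4.9
eef_pos: [0.5758, 0.052, 0.2007]
eef_rot: [-0.0, 0.655, 0.755, -0.0]
wrist_force: [0.3, -1.0, -0.9]
width: 0.215
```

Run:
```python
from h import *
f=grab("wrist","b4")
delta((.5805,.021,.20),98)
grab("side","b4s")
crop("b4s",310,150,120,120,5,"c8")
```

```text
t 4.95 tcp [0.5759 0.0521 0.2008] yawx 98.1 tilt 0.02 F [ 0.32 -0.47 -1.55] w 19.81 | shift mm [-31.4   0.2   0.8] turn 0.1 q [ 0.07  0.33  1.58  0.    1.23 -1.64]
```

View pics/b4.png

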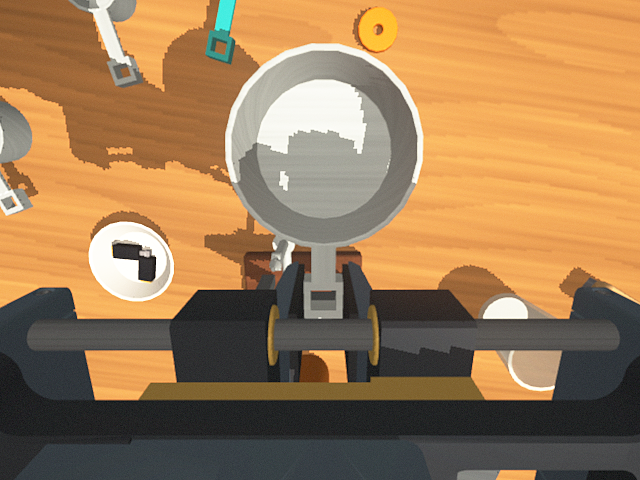

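View pics/c8.png

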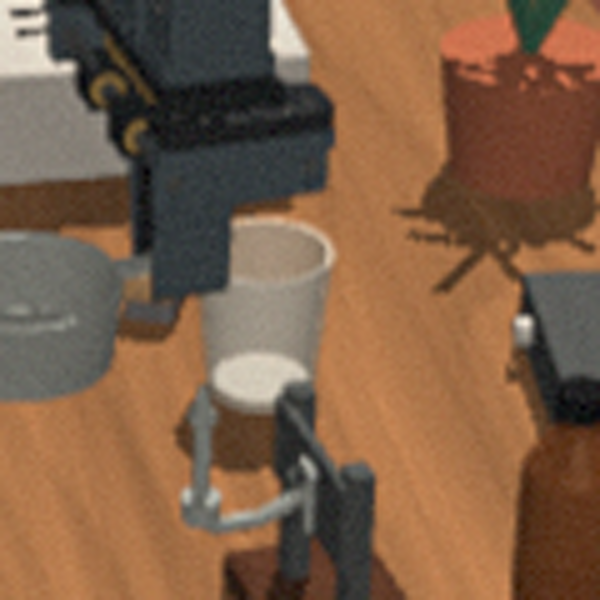

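Run:
```python
from h import *
s,p,R=state();f,C=held("b4",R,p)
m=(C[...,2]>.02)&(C[...,2]<.12)&(abs(C[...,0]+.033)<.02)&(C[...,1]<.035)&(C[...,1]>-.03)&(f["range_z"]>0)
P=C[m];vu=np.argwhere(m)
for z0 in np.arange(.03,.12,.005):
    k=(P[:,2]>=z0)&(P[:,2]<z0+.005)
    if k.sum(): print(round(z0,3),k.sum(),P[k].min(0).round(4),P[k].max(0).round(4),np.median(P[k],0).round(4),vu[k].mean(0).round(1))
crop("b4",240,220,100,90,7,"c7")
```

```text
0.035 42 [-0.0357 -0.0015  0.036 ] [-0.0304  0.0026  0.0399] [-0.0333  0.0003  0.0384] [267.1 273.4]
0.04 61 [-0.0371 -0.0026  0.0401] [-0.0297  0.0032  0.0449] [-0.0324 -0.0012  0.0429] [263.2 274.6]
0.045 53 [-0.0367 -0.0044  0.0451] [-0.0296  0.0059  0.05  ] [-0.0321 -0.0028  0.0485] [259.2 276.3]
0.05 48 [-0.0364 -0.006   0.05  ] [-0.0298  0.0056  0.0544] [-0.0328 -0.0047  0.0509] [254.8 276.5]
0.055 12 [-0.0307 -0.002   0.0551] [-0.0296  0.0059  0.0595] [-0.0302  0.0001  0.0569] [258.8 281.5]
0.06 19 [-0.0355 -0.0034  0.0608] [-0.0297  0.0012  0.0646] [-0.032  -0.0026  0.0632] [252.2 279.9]
0.065 23 [-0.0369 -0.0032  0.0654] [-0.0297  0.001   0.0699] [-0.0316 -0.0022  0.0681] [250.4 280.4]
0.07 17 [-0.0367 -0.0031  0.0702] [-0.03   -0.001   0.0746] [-0.0324 -0.0024  0.0726] [248.  280.1]
0.075 20 [-0.0367 -0.0031  0.0752] [-0.0297  0.0011  0.0796] [-0.0322 -0.0024  0.077 ] [246.7 281.6]
0.08 23 [-0.0366 -0.0031  0.0804] [-0.0297  0.0017  0.0849] [-0.0321 -0.0023  0.0829] [244.9 282.3]
0.085 18 [-0.0363 -0.0032  0.0857] [-0.03   -0.0006  0.0894] [-0.0326 -0.0025  0.0875] [242.4 282.8]
0.09 25 [-0.0409 -0.0056  0.0904] [-0.027   0.0062  0.095 ] [-0.0321 -0.0012  0.0932] [242.6 283.1]
0.095 138 [-0.0426 -0.0053  0.095 ] [-0.0248  0.0094  0.0998] [-0.033   0.0012  0.0961] [243.9 282.5]
0.105 14 [-0.0352  0.0153  0.1092] [-0.0313  0.0274  0.11  ] [-0.0332  0.0208  0.1099] [260.4 285.7]
0.11 94 [-0.0373  0.014   0.11  ] [-0.0299  0.032   0.1141] [-0.0334  0.0207  0.111 ] [260.5 285.9]
```

View pics/c7.png

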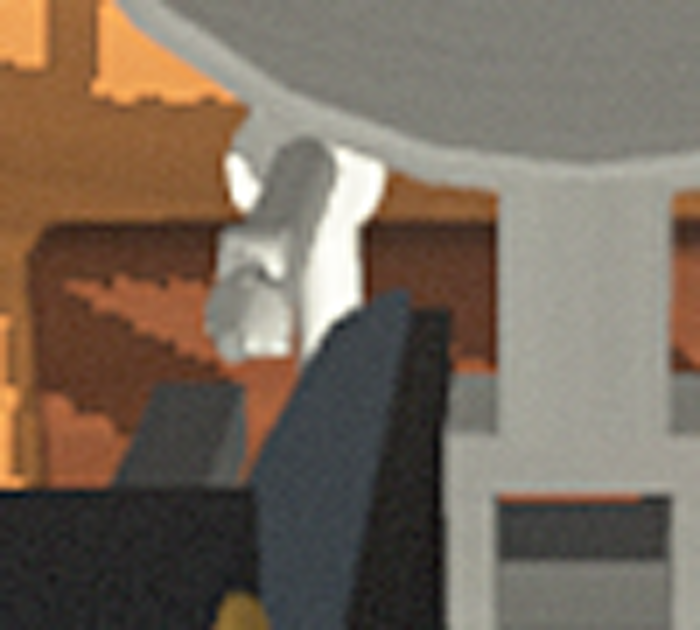

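Request:
{"op": "move_arm", "data": {
  "steps": [
    [[-0.006,0.0005,0,0],[-0.013,0.0005,0,0],[-0.02,0.0005,0,0],[-0.027,0.0005,0,0],[-0.031,0.0005,0,0],[-0.0325,0.0005,0,0],[-0.0325,0.0005,0,0],[-0.0325,0.0005,0,0]]
  ]
}}

```text
t: 5.8
eef_pos: [0.5811, 0.0191, 0.2009]
eef_rot: [-0.0, 0.656, 0.755, 0.0]
wrist_force: [-0.0, -0.5, -1.2]
width: 0.214
```

Run:
```python
from h import *
f=grab("wrist","b5")
s,p,R=state()
delta((.5759,.0521,.2008),98)
crop("b5",270,230,110,90,7,"c9")
f,C=held("b5",R,p)
m=(C[...,2]>.02)&(C[...,2]<.12)&(abs(C[...,0])<.02)&(C[...,1]<.035)&(C[...,1]>-.03)&(f["range_z"]>0)
P=C[m];print(len(P))
for z0 in np.arange(.03,.12,.005):
    k=(P[:,2]>=z0)&(P[:,2]<z0+.005)
    if k.sum(): print(round(z0,3),k.sum(),P[k].min(0).round(4),P[k].max(0).round(4))
```

```text
t 5.85 tcp [0.5811 0.0192 0.2009] yawx 98.02 tilt 0.01 F [-0.25  0.02 -0.15] w 19.59 | shift mm [33.3 -0.6  0.2] turn 0.02 q [ 0.01  0.34  1.57  0.    1.23 -1.7 ]
0
```

View pics/c9.png

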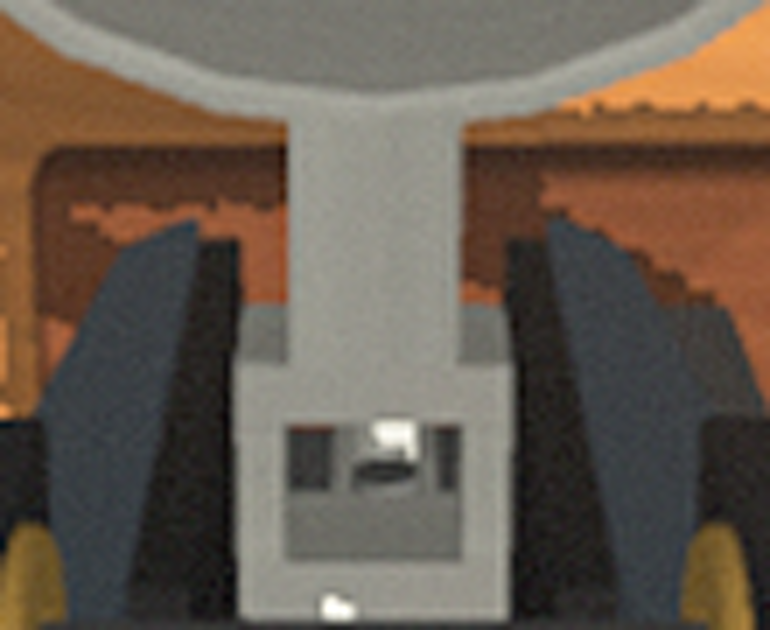

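Request:
{"op": "move_arm", "data": {
  "steps": [
    [[0.001,0,0.01,0],[0.001,0,0.02,0],[0.001,0,0.03,0],[0.001,0,0.035,0],[0.001,0,0.038,0],[0.001,0,0.038,0]]
  ]
}}

```text
t: 6.45
eef_pos: [0.5808, 0.02, 0.1624]
eef_rot: [-0.0, 0.656, 0.755, -0.0]
wrist_force: [-0.4, -0.1, -0.4]
width: 0.214
```

Run:
```python
from h import *
f=grab("wrist","b6")
s,p,R=state()
delta((.5759,.0521,.2008),98)
crop("b6",270,230,110,90,7,"c10")
```

```text
t 6.5 tcp [0.5811 0.02   0.1628] yawx 98.02 tilt 0.01 F [-0.21  0.42 -1.4 ] w 19.62 | shift mm [ 32.5  -0.6 -38. ] turn 0.02 q [ 0.01  0.37  1.63  0.    1.15 -1.7 ]
```

View pics/c10.png

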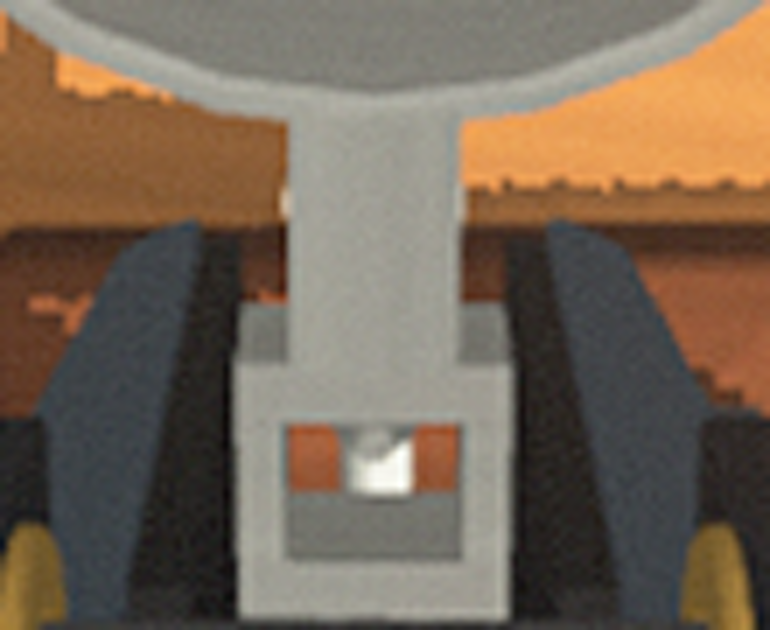

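Request:
{"op": "move_arm", "data": {
  "steps": [
    [[0.0005,0,0.002,0],[0.0005,0,0.004,0],[0.0005,0,0.006,0],[0.0005,0,0.008,0],[0.0005,0,0.01,0],[0.0005,0,0.01,0]]
  ]
}}

```text
t: 7.1
eef_pos: [0.5807, 0.0205, 0.1526]
eef_rot: [-0.0, 0.656, 0.755, -0.0]
wrist_force: [-0.5, -0.3, -1.2]
width: 0.214
```

Run:
```python
from h import *
f=grab("wrist","b7")
s,p,R=state()
delta((.5759,.0521,.2008),98)
crop("b7",270,230,110,90,7,"c11")
```

```text
t 7.15 tcp [0.5808 0.0205 0.1528] yawx 98.01 tilt 0.02 F [ 0.44  0.33 -1.31] w 19.39 | shift mm [ 32.   -0.5 -48. ] turn 0.01 q [ 0.02  0.37  1.64  0.    1.12 -1.7 ]
```

View pics/c11.png

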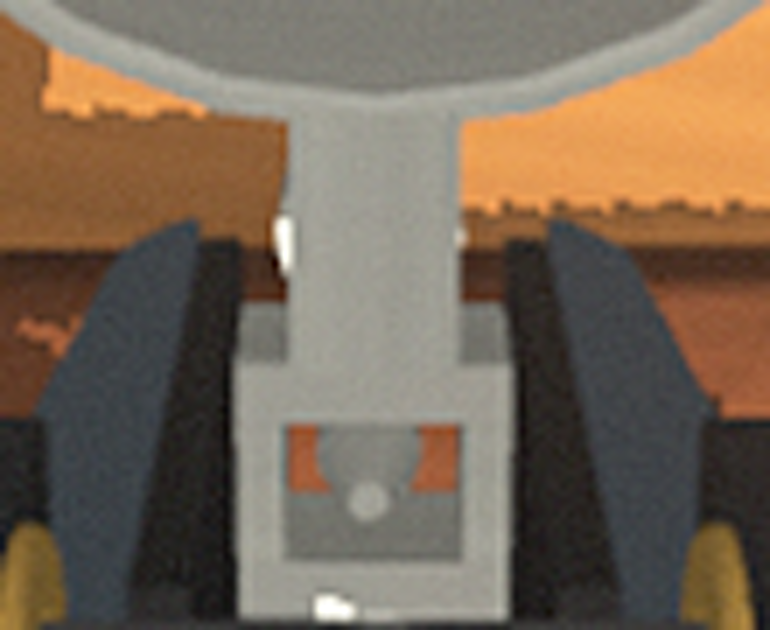

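Request:
{"op": "move_arm", "data": {
  "steps": [
    [[0,0.0008,0.001,0],[0,0.0008,0.003,0],[0,0.0008,0.005,0],[0,0.0008,0.007,0],[0,0.0008,0.007,0]]
  ]
}}

```text
t: 7.65
eef_pos: [0.5818, 0.0206, 0.146]
eef_rot: [0.0, 0.656, 0.755, 0.0]
wrist_force: [0.4, 0.4, 1.8]
width: 0.214
```

Request:
{"op": "move_arm", "data": {
  "steps": [
    [[0,0,0.002,0],[0,0,0.004,0],[0,0,0.006,0],[0,0,0.008,0]]
  ]
}}

```text
t: 8.05
eef_pos: [0.5818, 0.0206, 0.1378]
eef_rot: [0.0, 0.656, 0.755, 0.0]
wrist_force: [0.8, -0.8, 2.0]
width: 0.217
```

Request:
{"op": "move_arm", "data": {
  "steps": [
    [[0,0,0.003,0],[0,0,0.006,0],[0,0,0.009,0],[0,0,0.012,0],[0,0,0.015,0],[0,0,0.018,0],[0,0,0.021,0],[0,0,0.025,0],[0,0,0.028,0],[0,0,0.028,0]]
  ]
}}

```text
t: 9.05
eef_pos: [0.5813, 0.0206, 0.1094]
eef_rot: [-0.0, 0.656, 0.755, -0.0]
wrist_force: [0.3, -0.1, -0.7]
width: 0.214
```

Request:
{"op": "move_arm", "data": {
  "steps": [
    [[0,0,0.001,0],[0,0,0.002,0],[0,0,0.003,0],[0,0,0.004,0],[0,0,0.005,0]]
  ]
}}

```text
t: 9.55
eef_pos: [0.5817, 0.0206, 0.1049]
eef_rot: [0.0, 0.656, 0.755, 0.0]
wrist_force: [-0.6, -0.0, -1.8]
width: 0.217
```

Request:
{"op": "move_arm", "data": {
  "steps": [
    [[0,0,0.0007,0],[0,0,0.0014,0],[0,0,0.002,0]]
  ]
}}

```text
t: 9.85
eef_pos: [0.5817, 0.0206, 0.1038]
eef_rot: [0.0, 0.656, 0.755, 0.0]
wrist_force: [-3.2, -0.3, 8.3]
width: 0.213
```

Request:
{"op": "move_arm", "data": {
  "steps": [
    [[0,0,0.0005,0],[0,0,0.001,0]]
  ]
}}

```text
t: 10.05
eef_pos: [0.5817, 0.0206, 0.1038]
eef_rot: [0.0, 0.656, 0.755, 0.0]
wrist_force: [-4.5, -0.2, 12.7]
width: 0.216
```

Request:
{"op": "move_arm", "data": {
  "steps": [
    [[0,0,-0.0015,0],[0,0,-0.0015,0]]
  ]
}}

```text
t: 10.25
eef_pos: [0.582, 0.0206, 0.1039]
eef_rot: [0.0, 0.656, 0.755, 0.0]
wrist_force: [-1.1, 0.6, 3.9]
width: 0.216
```

Request:
{"op": "move_arm", "data": {
  "steps": [
    [[0,0,0,0],[0,0,0,0],[0,0,0,0],[0,0,0,0]]
  ],
  "claw": 0.05
}}

```text
t: 10.65
eef_pos: [0.5816, 0.0206, 0.1031]
eef_rot: [-0.0, 0.656, 0.755, -0.0]
wrist_force: [0.6, 0.0, 0.3]
width: 0.526
```

Run:
```python
from h import *
f=grab("wrist","b8");grab("side","b8s")
s,p,R=state()
delta((.5759,.0521,.2008),98)
crop("b8s",310,180,120,120,5,"c12")
```

```text
t 10.75 tcp [0.5817 0.0206 0.1033] yawx 98.01 tilt 0.02 F [-0.21 -0.22  0.76] w 49.7 | shift mm [ 32.   -1.3 -97.5] turn 0.01 q [ 0.02  0.42  1.71  0.    1.01 -1.7 ]
```

View pics/b8.png

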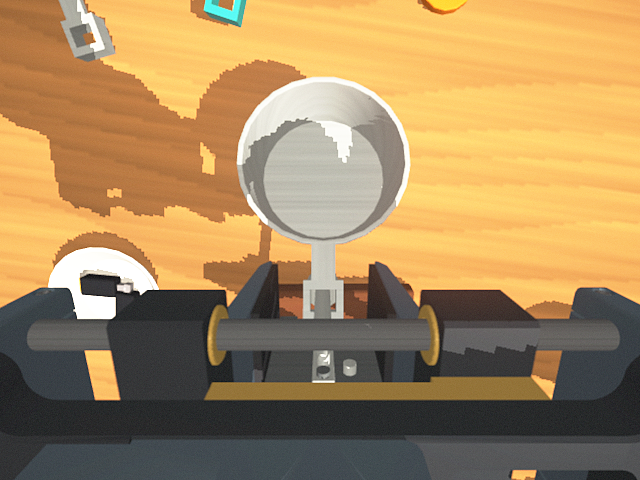

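View pics/c12.png

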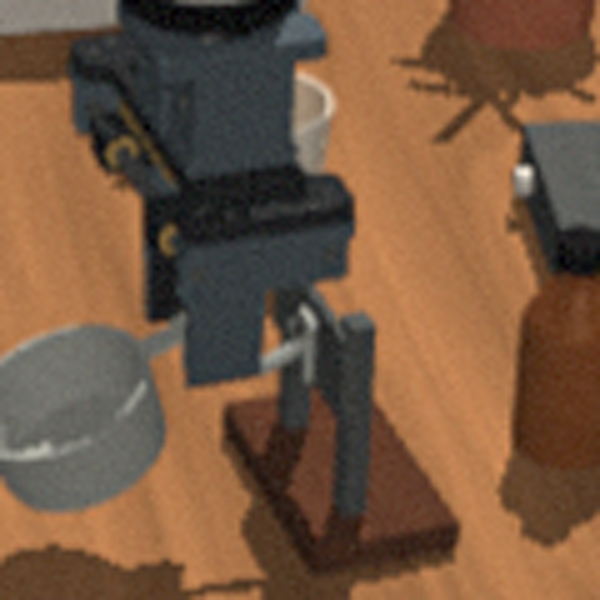

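Request:
{"op": "move_arm", "data": {
  "steps": [
    [[0,0,-0.005,0],[0,0,-0.02,0],[0,0,-0.045,0],[0,0,-0.075,0],[0,0,-0.1,0],[0,0,-0.11,0]]
  ]
}}

```text
t: 11.35
eef_pos: [0.583, 0.0206, 0.2166]
eef_rot: [0.002, 0.656, 0.755, 0.002]
wrist_force: [-0.7, -0.3, 0.6]
width: 0.551
```

Request:
{"op": "move_arm", "data": {
  "steps": [
    [[-0.02,-0.002,0,-2],[-0.055,-0.005,0,-4],[-0.09,-0.008,0,-6],[-0.125,-0.011,0,-9],[-0.16,-0.014,0.01,-12],[-0.195,-0.017,0.03,-15],[-0.23,-0.02,0.05,-18],[-0.26,-0.023,0.08,-20.3],[-0.272,-0.024,0.11,-20.3],[-0.272,-0.024,0.13,-20.3]]
  ]
}}

```text
t: 12.35
eef_pos: [0.5943, -0.2537, 0.0801]
eef_rot: [-0.002, 0.514, 0.858, -0.0]
wrist_force: [0.2, 0.4, 1.1]
width: 0.547
```

Request:
{"op": "move_arm", "data": {
  "steps": [
    [[0,0,0,0],[0,0,0,0]]
  ]
}}

```text
t: 12.55
eef_pos: [0.5958, -0.2519, 0.0832]
eef_rot: [-0.0, 0.513, 0.859, 0.0]
wrist_force: [0.6, -0.4, 0.3]
width: 0.55
```

Run:
```python
from h import *
f=grab("wrist","d1");grab("side","d1s")
s,p,R=state()
delta((.596,-.2521,.0833),118.3)
crop("d1",220,80,200,240,2.5,"c13")
crop("d1s",310,180,120,120,5,"c14")
```

```text
t 12.65 tcp [ 0.5968 -0.2521  0.0849] yawx 118.35 tilt 0.15 F [-0.11 -0.27  0.17] w 50.42 | shift mm [ 0.4 -0.7  1.6] turn 0.05 q [-0.42  0.53  1.57  0.    1.04 -2.48]
```

View pics/c13.png

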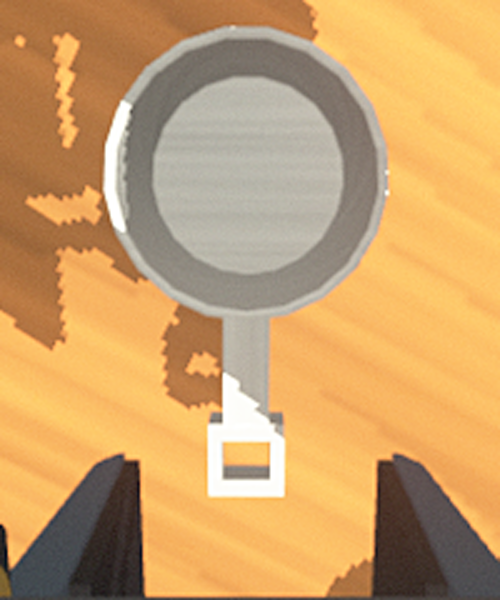

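View pics/c14.png

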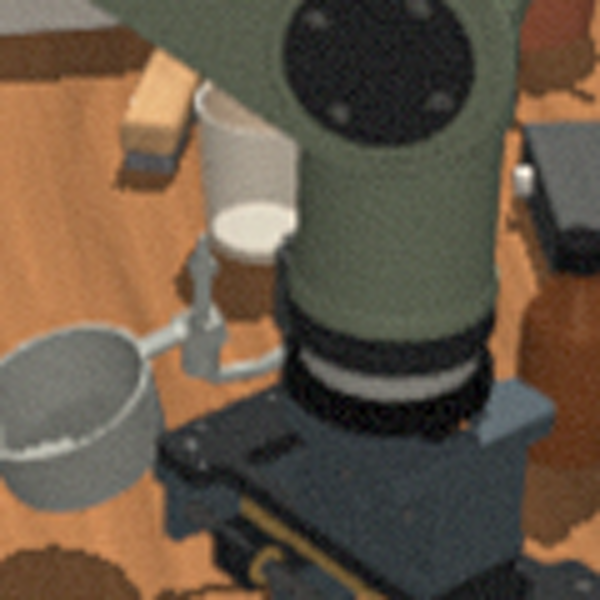

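Run:
```python
from h import *
f=load("d1");e,b=onz(f,[(318.6,263.8),(220+246/2.5,80+173/2.5)],.040);print(e,b,np.hypot(*(e-b)[:2]),np.degrees(np.arctan2(*(e-b)[1::-1])))
delta((*e[:2],.026),118.3)
```

```text
[ 0.59731917 -0.25561307  0.04      ] [ 0.53243666 -0.29038012  0.04      ] 0.07361038040308922 28.184465032968877
t 12.65 tcp [ 0.5968 -0.2521  0.0849] yawx 118.35 tilt 0.15 F [-0.11 -0.27  0.17] w 50.42 | shift mm [-3.2 -1.3 58.9] turn 0.05 q [-0.42  0.53  1.57  0.    1.04 -2.48]
```

Request:
{"op": "move_arm", "data": {
  "steps": [
    [[-0.003,-0.0005,0.025,0],[-0.003,-0.0005,0.045,0],[-0.003,-0.0005,0.057,0],[-0.003,-0.0005,0.057,0]]
  ]
}}

```text
t: 13.05
eef_pos: [0.5964, -0.2543, 0.0258]
eef_rot: [-0.001, 0.512, 0.859, -0.0]
wrist_force: [-0.1, 0.6, 0.5]
width: 0.55
```

Request:
{"op": "move_arm", "data": {
  "steps": [
    [[0,0,0,0],[0,0,0,0],[0,0,0,0],[0,0,0,0],[0,0,0,0]]
  ],
  "claw": 0.01
}}

```text
t: 13.55
eef_pos: [0.5973, -0.2551, 0.0271]
eef_rot: [0.001, 0.513, 0.859, 0.0]
wrist_force: [-0.0, 1.1, 1.5]
width: 0.215
```

Request:
{"op": "move_arm", "data": {
  "steps": [
    [[0,0,-0.01,0],[0,0,-0.03,0],[0,0,-0.06,0],[0,0,-0.09,0],[0,0,-0.13,0],[0,0,-0.16,0],[0,0,-0.18,0],[0,0,-0.18,0]]
  ]
}}

```text
t: 14.35
eef_pos: [0.5984, -0.2557, 0.2106]
eef_rot: [0.004, 0.513, 0.859, 0.0]
wrist_force: [0.1, -0.5, -1.6]
width: 0.215
```

Run:
```python
from h import *
f=grab("wrist","d2")
s,p,R=state()
delta((.5817,.0206,.21),98)
f,C=held("d2",R,p)
for v in range(270,322,4): print(v,C[v,323].round(4).tolist(),C[v,308].round(4).tolist())
crop("d2",270,230,110,90,7,"c15")
```

```text
t 14.4 tcp [ 0.5973 -0.2552  0.208 ] yawx 118.31 tilt 0.18 F [-0.73  0.06 -1.17] w 19.36 | shift mm [250.2 117.1  -2.4] turn 20.31 q [-0.42  0.44  1.39  0.    1.31 -2.49]
270 [-0.0019, -0.0167, -0.0162] [-0.0209, 0.0678, 0.2064]
274 [-0.0019, -0.0145, -0.0159] [-0.0099, -0.0102, -0.0051]
278 [-0.0019, -0.0119, -0.0148] [-0.0096, -0.0101, -0.0105]
282 [-0.0019, -0.0106, -0.0169] [-0.0094, -0.0097, -0.0147]
286 [-0.0019, -0.0079, -0.0155] [-0.0093, -0.0084, -0.0166]
290 [-0.0019, -0.0056, -0.0153] [-0.0094, -0.0058, -0.0156]
294 [-0.0031, 0.0991, 0.2073] [-0.0094, -0.0038, -0.0162]
298 [-0.0031, 0.1042, 0.2069] [-0.0095, -0.0016, -0.0161]
302 [-0.002, 0.0053, -0.0064] [-0.0095, 0.0007, -0.016]
306 [-0.0019, 0.0055, -0.0107] [-0.0096, 0.0034, -0.0149]
310 [-0.0019, 0.0056, -0.015] [-0.0095, 0.0049, -0.0164]
314 [-0.0019, 0.0073, -0.016] [-0.0096, 0.0077, -0.0154]
318 [-0.0015, -0.033, -0.094] [-0.0053, -0.0334, -0.0948]
```

View pics/c15.png

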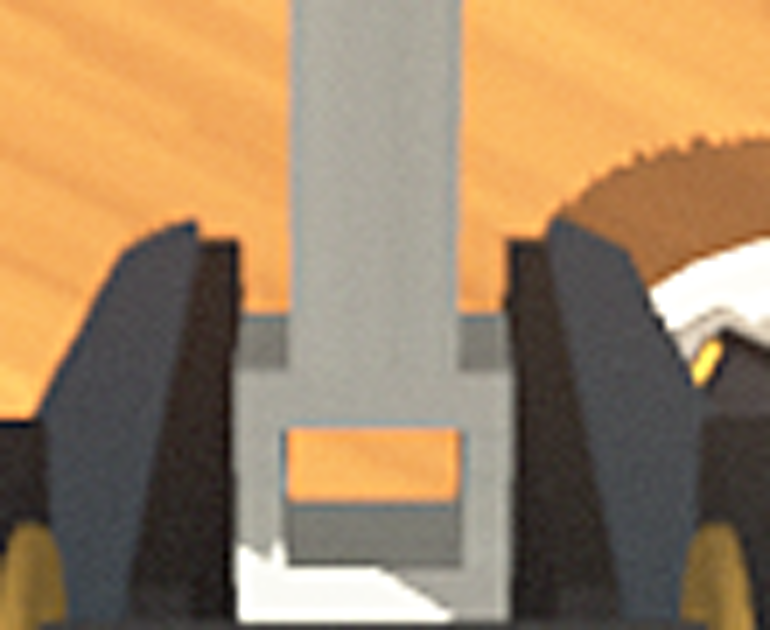

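Request:
{"op": "move_arm", "data": {
  "steps": [
    [[0.015,0.007,0,1],[0.045,0.021,0,3],[0.08,0.037,0,5],[0.115,0.054,0,8],[0.15,0.07,0,11],[0.185,0.086,0,14],[0.215,0.1,0,17],[0.238,0.111,0,19.5],[0.248,0.116,0,20.3],[0.25,0.1168,0,20.3]]
  ]
}}

```text
t: 15.4
eef_pos: [0.5799, 0.022, 0.2046]
eef_rot: [-0.001, 0.655, 0.756, -0.001]
wrist_force: [0.5, -0.3, -1.6]
width: 0.213
```

Request:
{"op": "move_arm", "data": {
  "steps": [
    [[0,0,0.015,0],[0,0,0.03,0],[0,0,0.04,0],[0,0,0.044,0],[0,0,0.044,0]]
  ]
}}

```text
t: 15.9
eef_pos: [0.5807, 0.02, 0.1616]
eef_rot: [-0.001, 0.656, 0.755, -0.001]
wrist_force: [-0.1, -0.7, -0.9]
width: 0.211
```

Run:
```python
from h import *
f=grab("wrist","d3")
s,p,R=state()
delta((.5817,.0206,.16),98)
crop("d3",270,230,110,90,7,"c16")
```

```text
t 15.95 tcp [0.5812 0.0202 0.1623] yawx 97.99 tilt 0.01 F [-0.44 -1.19 -1.8 ] w 19.63 | shift mm [0.4 0.6 2.3] turn -0.01 q [ 0.01  0.37  1.63  0.    1.15 -1.7 ]
```

View pics/c16.png

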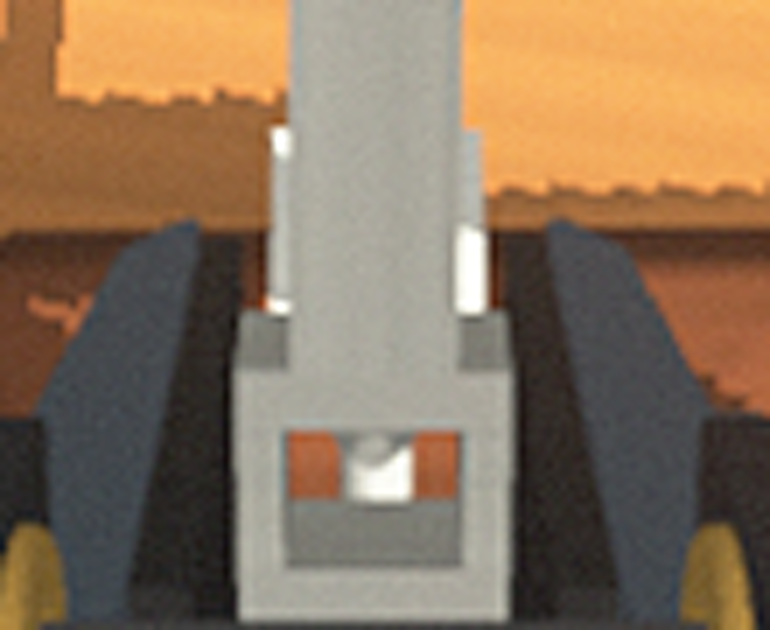

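Request:
{"op": "move_arm", "data": {
  "steps": [
    [[0.0005,0.0006,0.003,0],[0.0005,0.0006,0.006,0],[0.0005,0.0006,0.009,0],[0.0005,0.0006,0.012,0],[0.0005,0.0006,0.014,0],[0.0005,0.0006,0.016,0],[0.0005,0.0006,0.018,0]]
  ]
}}

```text
t: 16.65
eef_pos: [0.582, 0.0211, 0.145]
eef_rot: [0.0, 0.656, 0.755, 0.0]
wrist_force: [-1.1, -0.3, 1.1]
width: 0.215
```

Request:
{"op": "move_arm", "data": {
  "steps": [
    [[0,0,0.002,0],[0,0,0.004,0],[0,0,0.006,0],[0,0,0.008,0],[0,0,0.01,0],[0,0,0.012,0],[0,0,0.014,0]]
  ]
}}

```text
t: 17.35
eef_pos: [0.5812, 0.0211, 0.1297]
eef_rot: [-0.001, 0.656, 0.755, -0.0]
wrist_force: [-0.7, -0.2, -1.8]
width: 0.216
```

Request:
{"op": "move_arm", "data": {
  "steps": [
    [[0,0,0.002,0],[0,0,0.004,0],[0,0,0.006,0]]
  ]
}}

```text
t: 17.65
eef_pos: [0.5815, 0.0211, 0.1241]
eef_rot: [-0.0, 0.656, 0.755, -0.0]
wrist_force: [0.3, 0.1, -0.6]
width: 0.211
```

Request:
{"op": "move_arm", "data": {
  "steps": [
    [[0,0,0.001,0],[0,0,0.002,0],[0,0,0.003,0]]
  ]
}}

```text
t: 17.95
eef_pos: [0.5817, 0.021, 0.1215]
eef_rot: [0.0, 0.656, 0.755, 0.0]
wrist_force: [0.3, -1.3, -0.6]
width: 0.218
```

Request:
{"op": "move_arm", "data": {
  "steps": [
    [[0,0,0.001,0],[0,0,0.002,0]]
  ]
}}

```text
t: 18.15
eef_pos: [0.5824, 0.021, 0.1201]
eef_rot: [0.001, 0.656, 0.755, 0.001]
wrist_force: [0.2, -0.3, 3.1]
width: 0.216
```

Request:
{"op": "move_arm", "data": {
  "steps": [
    [[0,0,0.001,0],[0,0,0.001,0]]
  ]
}}

```text
t: 18.35
eef_pos: [0.5829, 0.0212, 0.1193]
eef_rot: [0.001, 0.656, 0.755, 0.001]
wrist_force: [1.5, -0.0, 4.0]
width: 0.214
```

Request:
{"op": "move_arm", "data": {
  "steps": [
    [[0,0,0,0],[0,0,0,0],[0,0,0,0],[0,0,0,0],[0,0,0,0]]
  ],
  "claw": 0.05
}}

```text
t: 18.85
eef_pos: [0.5814, 0.0211, 0.1182]
eef_rot: [-0.0, 0.656, 0.755, -0.0]
wrist_force: [-0.1, 0.4, 1.3]
width: 0.546
```

Run:
```python
from h import *
f=grab("wrist","d4");grab("side","d4s")
s,p,R=state()
delta((.5759,.0521,.2008),98)
crop("d4",220,60,220,270,2.2,"c17")
crop("d4s",300,180,120,120,5,"c18")
```

```text
t 18.95 tcp [0.5815 0.0211 0.1183] yawx 98.02 tilt 0.02 F [-0.17 -0.05 -0.62] w 49.75 | shift mm [ 31.5  -1.3 -82.5] turn 0.02 q [ 0.02  0.41  1.69  0.    1.05 -1.69]
```

View pics/c17.png

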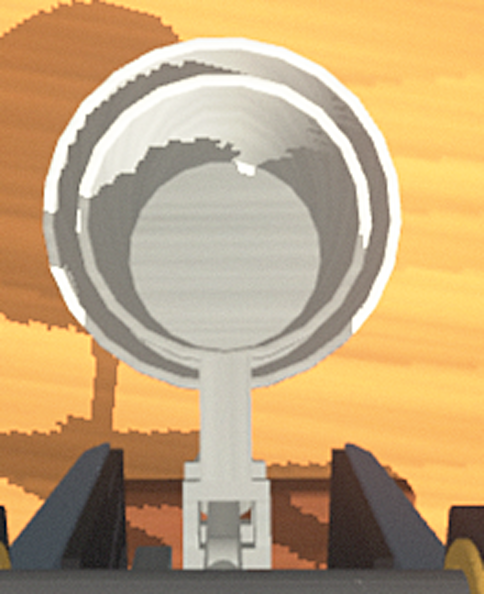

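View pics/c18.png

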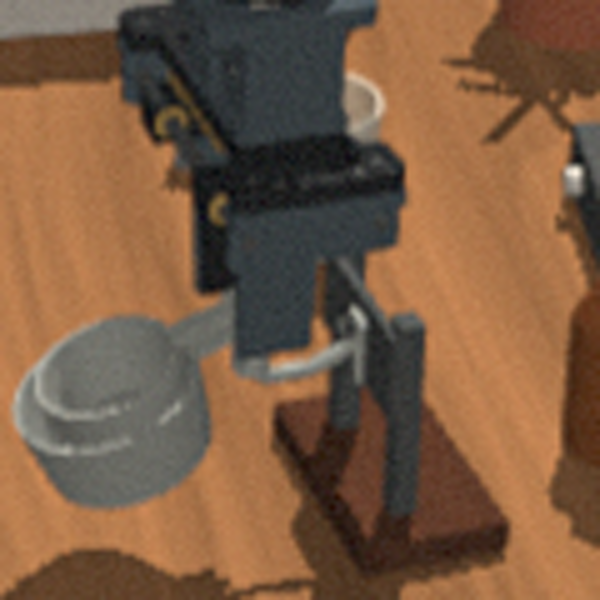

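Request:
{"op": "move_arm", "data": {
  "steps": [
    [[0,0,-0.005,0],[0,0,-0.02,0],[0,0,-0.045,0],[0,0,-0.07,0],[0,0,-0.09,0],[0,0,-0.095,0]]
  ]
}}

```text
t: 19.55
eef_pos: [0.5829, 0.0212, 0.2164]
eef_rot: [0.002, 0.656, 0.755, 0.002]
wrist_force: [0.1, -0.3, 0.1]
width: 0.549
```

Request:
{"op": "move_arm", "data": {
  "steps": [
    [[-0.015,-0.01,0,-2],[-0.035,-0.03,0,-4],[-0.055,-0.05,0,-6],[-0.075,-0.07,0,-8],[-0.095,-0.09,0.01,-10],[-0.115,-0.11,0.03,-12],[-0.132,-0.127,0.055,-14],[-0.142,-0.138,0.085,-14.4],[-0.144,-0.1405,0.115,-14.4],[-0.144,-0.1405,0.13,-14.4]]
  ]
}}

```text
t: 20.55
eef_pos: [0.4599, -0.141, 0.0807]
eef_rot: [-0.003, 0.557, 0.831, -0.001]
wrist_force: [-0.4, -0.3, -0.2]
width: 0.549
```

Request:
{"op": "move_arm", "data": {
  "steps": [
    [[0,0,0,0],[0,0,0,0]]
  ]
}}

```text
t: 20.75
eef_pos: [0.4627, -0.1411, 0.0834]
eef_rot: [-0.0, 0.556, 0.831, 0.0]
wrist_force: [0.7, -0.8, 0.5]
width: 0.543
```

Run:
```python
from h import *
f=grab("wrist","e1");grab("side","e1s")
s,p,R=state()
delta((.4625,-.1409,.0833),112.4)
crop("e1",220,80,200,240,2.5,"c19")
crop("e1s",290,180,120,120,5,"c20")
```

```text
t 20.85 tcp [ 0.4634 -0.1412  0.0843] yawx 112.43 tilt 0.11 F [ 0.48  0.85 -0.34] w 50.14 | shift mm [ 0.6 -0.8  1. ] turn 0.03 q [-0.32  0.31  1.95  0.    0.88 -2.28]
```

View pics/c19.png

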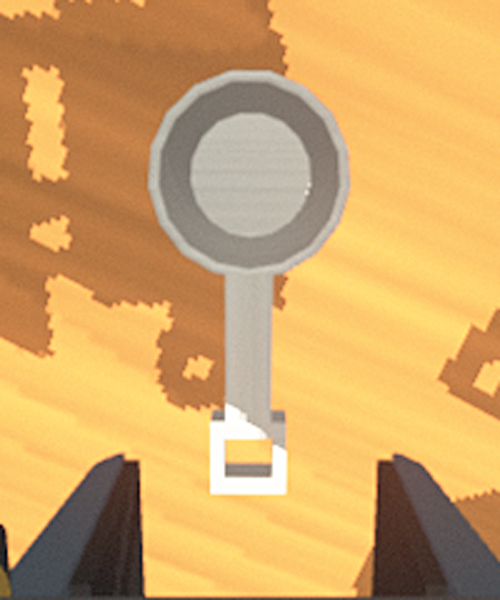

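View pics/c20.png

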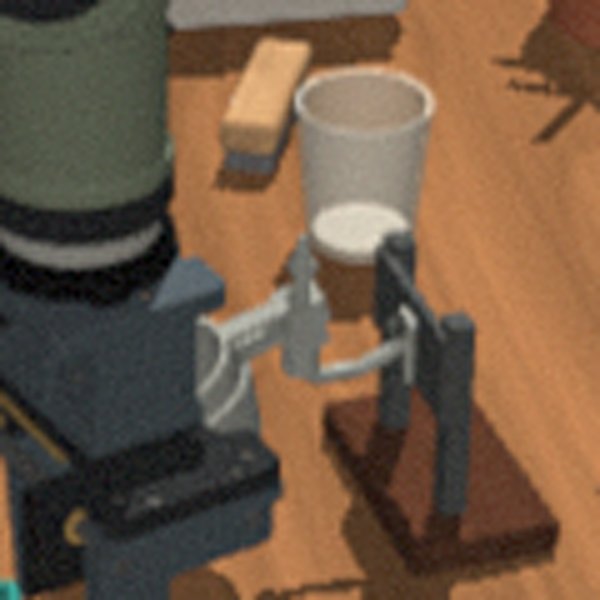

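Run:
```python
from h import *
f=load("e1");e,b=onz(f,[(220+248/2.5,80+457.5/2.5),(220+249/2.5,80+172/2.5)],.040);print(e,b,np.hypot(*(e-b)[:2]),np.degrees(np.arctan2(*(e-b)[1::-1])))
delta((*e[:2],.026),112.4)
```

```text
[ 0.46326937 -0.14467912  0.04      ] [ 0.39527236 -0.17218567  0.04      ] 0.07334987249090588 22.0246090612816
t 20.85 tcp [ 0.4634 -0.1412  0.0843] yawx 112.43 tilt 0.11 F [ 0.48  0.85 -0.34] w 50.14 | shift mm [-3.1 -1.6 58.3] turn 0.03 q [-0.32  0.31  1.95  0.    0.88 -2.28]
```

Request:
{"op": "move_arm", "data": {
  "steps": [
    [[-0.003,-0.0008,0.025,0],[-0.003,-0.0008,0.045,0],[-0.003,-0.0008,0.057,0],[-0.003,-0.0008,0.057,0]]
  ]
}}

```text
t: 21.25
eef_pos: [0.4626, -0.1439, 0.026]
eef_rot: [-0.001, 0.556, 0.831, -0.0]
wrist_force: [-0.8, 0.9, -0.8]
width: 0.544
```

Request:
{"op": "move_arm", "data": {
  "steps": [
    [[0,0,0,0],[0,0,0,0],[0,0,0,0],[0,0,0,0],[0,0,0,0]]
  ],
  "claw": 0.01
}}

```text
t: 21.75
eef_pos: [0.4634, -0.1443, 0.0269]
eef_rot: [0.001, 0.556, 0.831, 0.0]
wrist_force: [1.0, -0.1, 1.0]
width: 0.216
```

Request:
{"op": "move_arm", "data": {
  "steps": [
    [[0,0,-0.01,0],[0,0,-0.03,0],[0,0,-0.06,0],[0,0,-0.09,0],[0,0,-0.13,0],[0,0,-0.16,0],[0,0,-0.18,0],[0,0,-0.18,0]]
  ]
}}

```text
t: 22.55
eef_pos: [0.4646, -0.1447, 0.2099]
eef_rot: [0.003, 0.556, 0.831, 0.001]
wrist_force: [0.7, -0.1, -0.8]
width: 0.215
```

Run:
```python
from h import *
f=grab("wrist","e2")
s,p,R=state()
delta((.5817,.0206,.21),98)
f,C=held("e2",R,p)
for v in range(282,318,8): print(v,C[v,323].round(4).tolist(),C[v,308].round(4).tolist())
crop("e2",270,230,110,90,7,"c21")
```

```text
t 22.6 tcp [ 0.4634 -0.1443  0.2077] yawx 112.41 tilt 0.18 F [ 0.83  0.5  -2.4 ] w 19.67 | shift mm [107.3 172.2  -2.1] turn 14.41 q [-0.33  0.18  1.77  0.    1.19 -2.29]
282 [-0.0018, -0.01, -0.0157] [-0.0092, -0.0103, -0.0162]
290 [-0.0018, -0.0055, -0.0151] [-0.0093, -0.0052, -0.0145]
298 [-0.0028, 0.1047, 0.2073] [-0.0093, -0.0017, -0.0165]
306 [-0.0018, 0.0062, -0.0095] [-0.0094, 0.0033, -0.0152]
314 [-0.0018, 0.0081, -0.0147] [-0.0094, 0.0076, -0.0157]
```

View pics/c21.png

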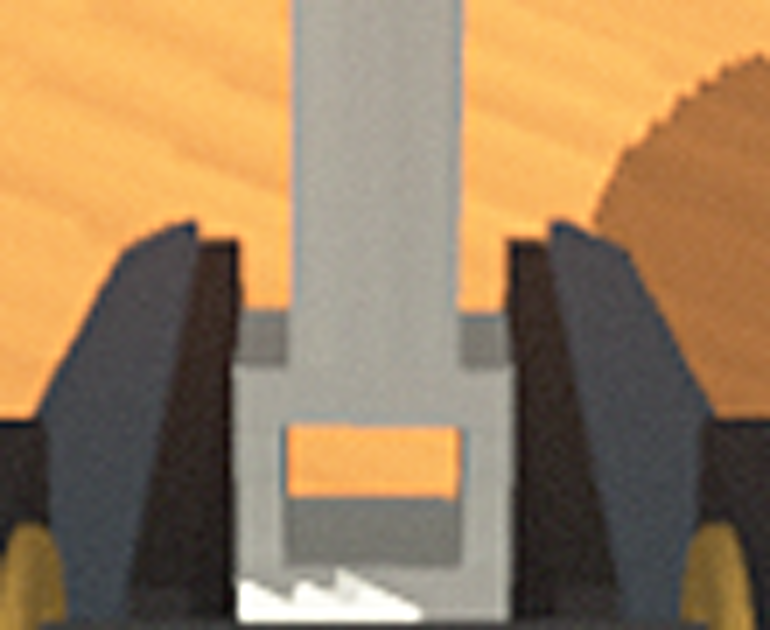

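Request:
{"op": "move_arm", "data": {
  "steps": [
    [[0.01,0.015,0,1],[0.025,0.038,0,3],[0.04,0.062,0,5],[0.055,0.086,0,7],[0.07,0.11,0,9],[0.083,0.133,0,11],[0.095,0.153,0,13],[0.104,0.166,0,14.4],[0.1075,0.172,0,14.4],[0.1075,0.1725,0,14.4]]
  ]
}}

```text
t: 23.6
eef_pos: [0.5809, 0.0214, 0.2049]
eef_rot: [-0.001, 0.655, 0.755, -0.001]
wrist_force: [0.1, 0.2, -1.4]
width: 0.212
```

Request:
{"op": "move_arm", "data": {
  "steps": [
    [[0,0,0.015,0],[0,0,0.03,0],[0,0,0.04,0],[0,0,0.044,0],[0,0,0.044,0],[0,0,0.044,0]]
  ]
}}

```text
t: 24.2
eef_pos: [0.5818, 0.0208, 0.163]
eef_rot: [0.0, 0.656, 0.755, 0.0]
wrist_force: [-0.1, 0.4, 0.2]
width: 0.212
```

Run:
```python
from h import *
f=grab("wrist","e3")
s,p,R=state()
delta((.5817,.0206,.16),98)
crop("e3",270,230,110,90,7,"c22")
```

```text
t 24.25 tcp [0.5819 0.0208 0.1632] yawx 98.01 tilt 0.08 F [ 0.93  0.4  -0.67] w 19.44 | shift mm [-0.2 -0.2  3.2] turn 0.01 q [ 0.02  0.37  1.63  0.    1.15 -1.69]
```

View pics/c22.png

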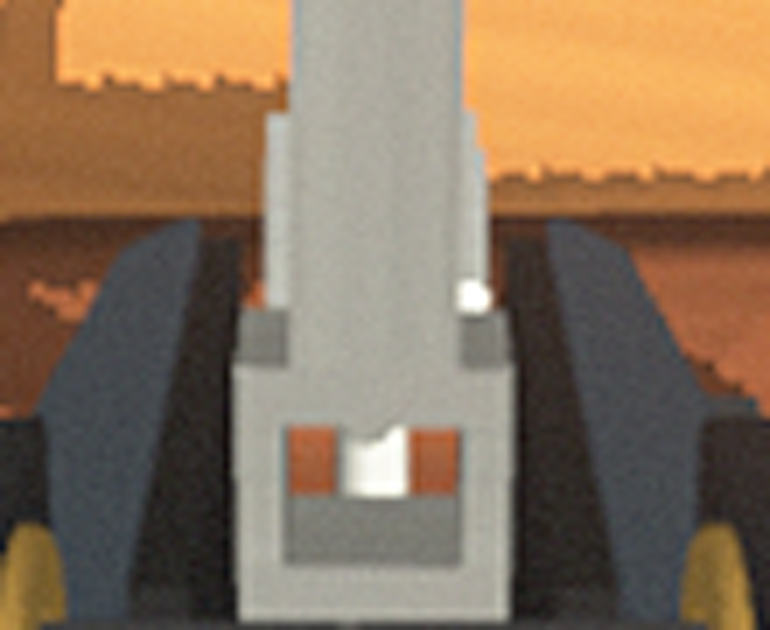

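Well centred (prong at 342–408, hole 287–460). Descend.

Request:
{"op": "move_arm", "data": {
  "steps": [
    [[0,0,0.003,0],[0,0,0.006,0],[0,0,0.009,0],[0,0,0.012,0],[0,0,0.014,0],[0,0,0.016,0],[0,0,0.018,0]]
  ]
}}

```text
t: 24.95
eef_pos: [0.5819, 0.021, 0.1449]
eef_rot: [0.0, 0.656, 0.755, 0.0]
wrist_force: [0.1, -0.2, 2.9]
width: 0.218
```

Request:
{"op": "move_arm", "data": {
  "steps": [
    [[0,0,0.002,0],[0,0,0.004,0],[0,0,0.006,0],[0,0,0.008,0]]
  ]
}}

```text
t: 25.35
eef_pos: [0.5816, 0.021, 0.1363]
eef_rot: [0.0, 0.656, 0.755, 0.0]
wrist_force: [0.7, -0.2, 2.1]
width: 0.216
```

Request:
{"op": "move_arm", "data": {
  "steps": [
    [[0,0,0.001,0],[0,0,0.002,0],[0,0,0.003,0]]
  ]
}}

```text
t: 25.65
eef_pos: [0.5815, 0.0211, 0.1332]
eef_rot: [-0.0, 0.656, 0.755, 0.0]
wrist_force: [1.5, 0.6, 1.2]
width: 0.212
```

Request:
{"op": "move_arm", "data": {
  "steps": [
    [[0,0,0.001,0],[0,0,0.002,0]]
  ]
}}

```text
t: 25.85
eef_pos: [0.582, 0.0211, 0.1323]
eef_rot: [0.0, 0.656, 0.755, 0.001]
wrist_force: [-0.6, 0.9, 8.7]
width: 0.217
```

Request:
{"op": "move_arm", "data": {
  "steps": [
    [[0,0,0.0007,0],[0,0,0.0014,0]]
  ]
}}

```text
t: 26.05
eef_pos: [0.5823, 0.0211, 0.1317]
eef_rot: [0.001, 0.656, 0.755, 0.001]
wrist_force: [0.2, 0.6, 11.1]
width: 0.21
```

Request:
{"op": "move_arm", "data": {
  "steps": [
    [[0,0,0.0005,0],[0,0,0.001,0]]
  ]
}}

```text
t: 26.25
eef_pos: [0.5827, 0.0211, 0.1311]
eef_rot: [0.001, 0.656, 0.755, 0.001]
wrist_force: [-0.9, 1.0, 11.3]
width: 0.217
```

Run:
```python
from h import *
grab("wrist","e4")
s,p,R=state()
delta((.5817,.0206,.1278),98)
crop("e4",270,230,110,90,7,"c23")
```

```text
t 26.3 tcp [0.5828 0.0211 0.1311] yawx 98.01 tilt 0.24 F [-0.46 -0.01  9.92] w 19.36 | shift mm [-0.4 -1.1  3.3] turn 0.01 q [ 0.02  0.39  1.67  0.    1.07 -1.69]
```

View pics/c23.png

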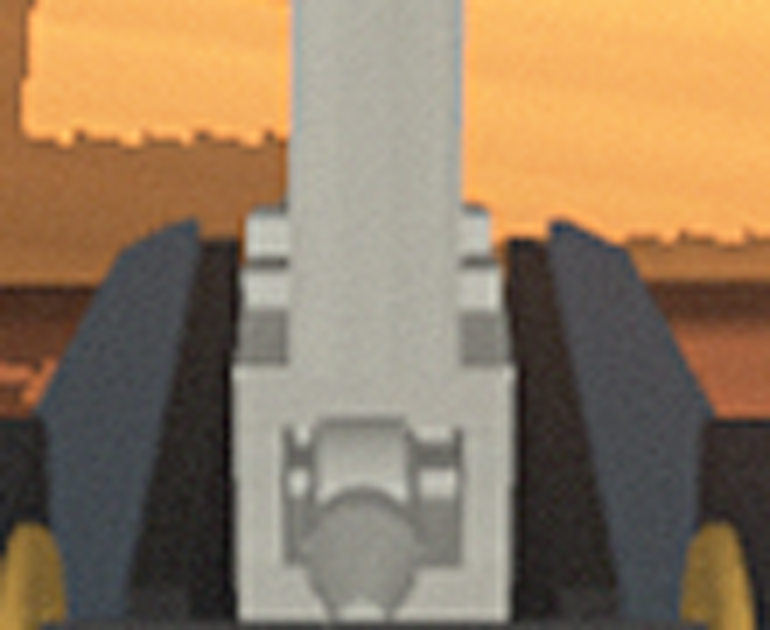

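Request:
{"op": "move_arm", "data": {
  "steps": [
    [[0,0,0,0],[0,0,0,0],[0,0,0,0],[0,0,0,0],[0,0,0,0]]
  ],
  "claw": 0.05
}}

```text
t: 26.8
eef_pos: [0.5812, 0.021, 0.1286]
eef_rot: [-0.0, 0.656, 0.755, -0.0]
wrist_force: [1.1, 0.1, 0.3]
width: 0.547
```

Run:
```python
from h import *
grab("wrist","e5");grab("side","e5s")
s,p,R=state()
delta((.5817,.0206,.1278),98)
crop("e5",220,60,220,270,2.2,"c24")
crop("e5s",300,180,120,120,5,"c25")
```

```text
t 26.9 tcp [0.5814 0.021  0.1288] yawx 98.02 tilt 0.03 F [ 0.74 -0.56 -0.08] w 49.97 | shift mm [-0.4  0.3  1. ] turn 0.02 q [ 0.02  0.4   1.68  0.    1.07 -1.69]
```

View pics/c24.png

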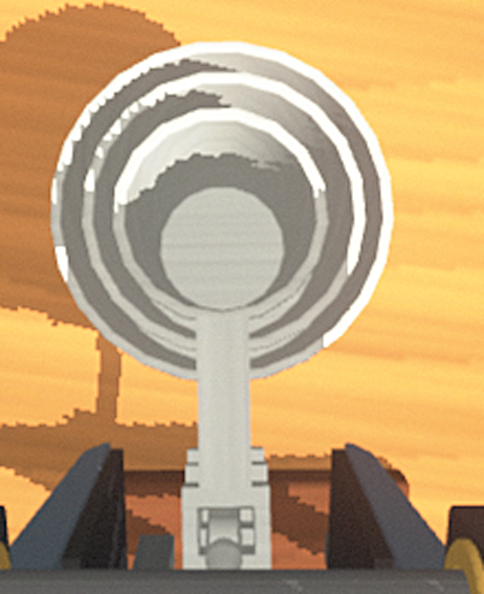

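View pics/c25.png

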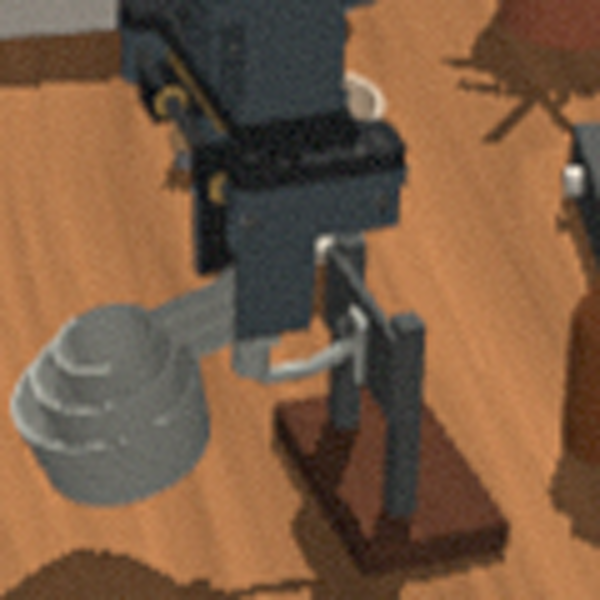

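Request:
{"op": "move_arm", "data": {
  "steps": [
    [[0,0,-0.005,0],[0,0,-0.02,0],[0,0,-0.045,0],[0,0,-0.07,0],[0,0,-0.085,0],[0.01,-0.01,-0.09,0],[0.03,-0.02,-0.09,0],[0.045,-0.03,-0.09,0],[0.05,-0.03,-0.09,0],[0.05,-0.03,-0.09,0]]
  ]
}}

```text
t: 27.9
eef_pos: [0.5443, 0.0671, 0.2189]
eef_rot: [-0.0, 0.655, 0.755, -0.0]
wrist_force: [-0.5, -0.2, -0.3]
width: 0.544
```

Request:
{"op": "move_arm", "data": {
  "steps": [
    [[0,0,0,0],[0,0,0,0],[0,0,0,0]]
  ]
}}

```text
t: 28.2
eef_pos: [0.5451, 0.0659, 0.2188]
eef_rot: [-0.0, 0.656, 0.755, -0.0]
wrist_force: [-0.8, -0.1, -0.3]
width: 0.548
```

Run:
```python
from h import *
f=grab("wrist","e6");grab("side","e6s")
s,p,R=state()
delta((.5817,.0206,.1278),98)
C=cloud(f)
# stand frame relative to prong axis (seat position) , x axis yaw 8
u=np.array([np.cos(np.radians(8)),np.sin(np.radians(8))]);w=np.array([-u[1],u[0]])
d=C[...,:2]-np.array([.5817,.0206]);X=d@u;Y=d@w
for x0 in np.arange(-.12,.02,.006):
    m=(abs(X-x0)<.003)&(abs(Y)<.012)&(C[...,2]>.05)&(C[...,2]<.19)
    if m.sum(): print(round(x0,3),m.sum(),np.percentile(C[m][:,2],[5,50,95]).round(4))
crop("e6s",300,180,120,120,5,"c26")
```

```text
t 28.3 tcp [0.545  0.0659 0.2189] yawx 97.98 tilt 0.01 F [-0.59  0.09 -0.13] w 50.12 | shift mm [-50.   30.1  91.1] turn -0.02 q [ 0.1   0.28  1.62 -0.    1.25 -1.61]
-0.114 66 [0.0851 0.0863 0.088 ]
-0.108 219 [0.0736 0.0809 0.0869]
-0.102 214 [0.0687 0.1002 0.1025]
-0.096 225 [0.0835 0.0917 0.1175]
-0.09 265 [0.0752 0.114  0.1185]
-0.084 189 [0.0689 0.1011 0.1112]
-0.078 152 [0.0834 0.0879 0.0983]
-0.072 179 [0.0836 0.0849 0.0868]
-0.066 190 [0.0853 0.0867 0.0881]
-0.06 188 [0.087  0.0883 0.0896]
-0.054 211 [0.0886 0.0903 0.1293]
-0.048 355 [0.0906 0.1162 0.1312]
-0.042 240 [0.0806 0.1308 0.1335]
-0.036 216 [0.0818 0.1329 0.135 ]
-0.03 253 [0.0718 0.1331 0.1365]
-0.024 189 [0.0735 0.1364 0.1384]
-0.018 122 [0.1122 0.1383 0.1401]
-0.012 73 [0.1088 0.1275 0.1422]
-0.006 34 [0.0929 0.1079 0.1417]
0.0 15 [0.11   0.1152 0.1183]
0.006 15 [0.1111 0.1146 0.1215]
0.012 2 [0.1211 0.1213 0.1215]
```

View pics/e6.png

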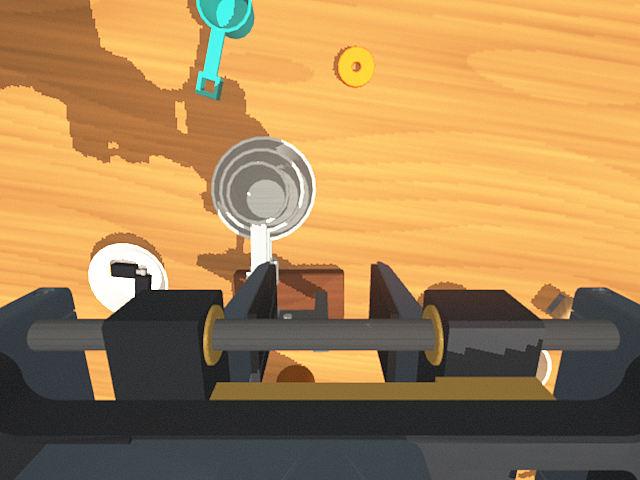

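View pics/c26.png

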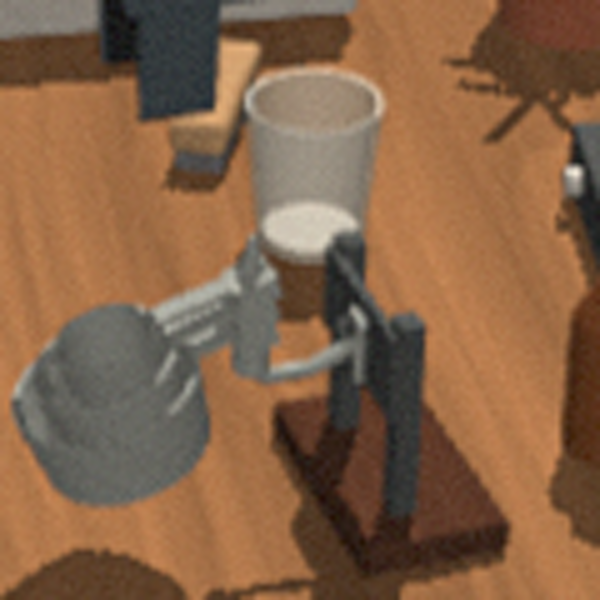

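Request:
{"op": "move_arm", "data": {
  "steps": [
    [[0,0.01,-0.01,0],[0,0.02,-0.02,0],[0,0.03,-0.02,0],[0,0.03,-0.02,0],[0,0.03,-0.02,0],[0,0.03,-0.02,0]]
  ],
  "claw": 0.005
}}

```text
t: 28.9
eef_pos: [0.5738, 0.0704, 0.2384]
eef_rot: [-0.001, 0.656, 0.755, -0.001]
wrist_force: [0.1, 0.1, -1.1]
width: 0.072
```

Run:
```python
from h import *
f=grab("wrist","e7")
delta((.5817,.0206,.1278),98)
C=cloud(f)
u=np.array([np.cos(np.radians(8)),np.sin(np.radians(8))]);w=np.array([-u[1],u[0]])
d=C[...,:2]-np.array([.5817,.0206]);X=d@u;Y=d@w;Z=C[...,2]
m=(abs(Y)<.003)&(X>-.04)&(X<-.014)&(Z>.12)&(Z<.15)&(f["range_z"]>0)
c=np.polyfit(X[m],Z[m],1);r_=Z[m]-np.polyval(c,X[m]);k=abs(r_)<.0015;c=np.polyfit(X[m][k],Z[m][k],1);print("strap",m.sum(),k.sum(),"slope deg",np.degrees(np.arctan(c[0])),"top at 0",c[1])
t=(np.hypot(X,Y)<.012)&(Z>.15)&(Z<.18);print("tip max z",np.percentile(Z[t],[50,95,99]) if t.sum() else None,t.sum())
crop("e7",220,200,160,110,5,"c27")
```

```text
t 28.95 tcp [0.5739 0.0704 0.2385] yawx 98.02 tilt 0.07 F [0.5  0.75 0.4 ] w 5.2 | shift mm [-50.4   1.  110.7] turn 0.02 q [ 0.1   0.31  1.51  0.    1.32 -1.61]
strap 250 207 slope deg 17.01284405564115 top at 0 0.14450337940261979
tip max z [0.15687922 0.16401433 0.16449178] 128
```

View pics/c27.png

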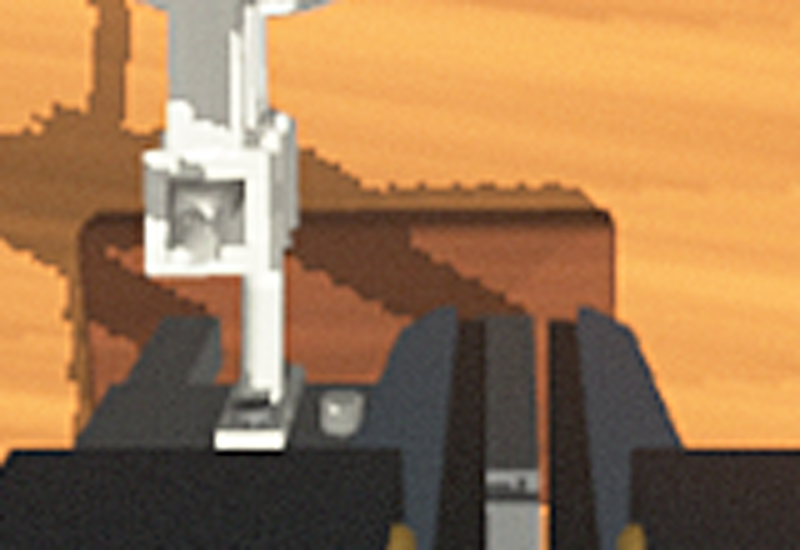

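Run:
```python
from h import *
a=load("a_side");f=grab("side","z_side")
d=cv2.absdiff(a["frame"],f["frame"]).max(2)
for n,P in dict(tumbler=(.666,.292,.04),wash=(.76,.06,.05),dish=(.648,-.145,.01),adapter=(.385,.079,.005),weight=(.361,-.391,.045),brush=(.628,.408,.03)).items():
    u,v=proj(f,[P])[0].astype(int);print(n,(u,v),d[v-6:v+6,u-6:u+6].mean().round(1))
from workcell import r
print(r.finish_job())
```

```text
tumbler (np.int64(362), np.int64(212)) 5.2
wash (np.int64(419), np.int64(251)) 6.3
dish (np.int64(393), np.int64(322)) 6.6
adapter (np.int64(266), np.int64(276)) 5.3
weight (np.int64(268), np.int64(414)) 5.8
brush (np.int64(341), np.int64(196)) 5.9
the job is handed in; nothing more can be done
None
```

All three steel measures are on the hook, large then middle then small. Each was eased past the catch, let go, and left hanging nested. The job was handed in at about 29 s of the 72 s allowed; no verdict came back.

- **Forces:** readings at the wrist peaked at about 13 N, when I pressed the large measure onto the collar. The other two stopped on the measure below, at about 4 N (middle) and 11 N (small).
- **Hook position:** I found the prong mainly with the wrist camera and confirmed the collar's height by contact when the large measure seated. It sits toward −y, and about 4–5 mm high.
- **Final check:** the small eye is about 26 mm below the prong tip, or about 33 mm above the collar. That is the 30 mm home height plus about 3 mm from a 17° droop. The rim spacing fits about 12.5 mm between measures, and the block tops are below the catch. In the last pictures the fingers were clear of the stand.
- **Other things:** the before-and-after side views show no change at the tumbler, bottle, dish, adapter, weight or brush.
- **Disagreement:** camera heights read about 1–2 mm higher than the contact heights. By the raw camera figure, the small eye is only about 2 mm inside its upper height limit; with the hook's stated maximum offset it has a little more room.

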